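# Load the lactate analyser's locking drawer

## Robot

A 6-joint arm with a two-finger parallel gripper is mounted at the origin on the work surface. World frame = base frame: x ahead of the robot, y to its left, z up, the work surface at z = 0. Lengths are in m, angles in rad, forces in N, time in s.
With the tool pointing down it reaches from about 0.4 to 0.825 m from the base axis. Payload 7 kg.
Tool frame: the origin (TCP) lies at the very end of the fingers, on their centre line; the grasp point (between the pads) lies arm.grip_point_offset behind it (arm.grip_point_offset is the distance from the TCP to the grasp point, in m); z points along the fingers, y is the line along which they close (so a half turn about z gives the same grasp; the last joint's range is limited). The gripper opens to 88 mm and grips with 3 to 60 N. Pads are 19 mm wide; open, the fingers measure 130 mm over their backs; the gripper's body (78 mm by 193 mm) begins 47 mm behind the grasp point.
Start: joints at [-0.953, 0.359, 0.012, 0, -1.224, -0.288], TCP at [0.219, -0.639, 0.227] pointing down, gripper open.
Joint ranges: [-3.07, 3.07], [-1.43, 2.12], [-1.02, 1.25], [-3.03, 1.67], [-3.05, -0], [-3.03, 3.03]. Speed limits (rad/s): [2.39, 2.39, 3.01, 3.14, 3.14, 3.14].

## Interface

Orientations are given as [roll, pitch, yaw] about the fixed x, y, z axes, in that order (R = Rz(yaw) Ry(pitch) Rx(roll)).
In Python, from station import arm gives the robot as it stands.
- The arm moves only by the shell command python3 -m crank 'ROWS' [OPENING] [FORCE]. ROWS is JSON, a list of rows, each an object of numbers: "dx", "dy", "dz": the shift along the tool's x, y, z in cm; "wx", "wy", "wz": the turn, a rotation vector about the tool's x, y, z in degrees. A call has exactly 10 rows; each row is the pose to reach, as a shift and turn from the pose commanded when the call began, along the tool's axes at that moment; what a row does not reach only later rows make up. A row lasts 1/8 s, in which the tool goes at most 62.5 mm and 10.7 degrees, less where a joint would pass 70% of its speed; a pose out of reach is approached as far as the arm can. A call with a gripper value outside its range is refused whole. OPENING is the finger opening in cm, from 0 to 8.76, set as the call begins (- or left out, the last holds). The fingers move at their own pace and stop on an object; FORCE is the grip in N (left out, the last holds). Time passes only in rows, so rows that repeat a pose let the fingers close, or fill a call up. It gives the time, the measured TCP pose, the force, the opening and the grip force at its end, in the units of the state.
- arm.get_state(): the state, without advancing time (a new reading comes with each control period).
- arm.grab_frame(name): name is "scene" or "side" or "wrist"; returns the picture (400x640x3 uint8, red, green, blue); there is no depth.
- arm.calibration(name): a dict with "fx", "fy", "cx", "cy" (pixels), "world_from_camera" (4x4, takes a point from camera to world coordinates). Camera axes: x right, y down, z forward; pixel columns grow to the right and rows downward; lengths in m; the calibration is good to about 2 mm. A picture is of the moment at which its call begins: read the wrist's pose just before it. calibration takes no time and is no camera call; for the wrist camera it gives the pose at the moment of the call.
- arm.job_done(): hands the job in; it is judged then, once.
Trained networks look in the newest picture that a camera, given by its name, has taken for a name from the list of things; names that differ only in an ending like _2 or _b are one class to them, and where a whole thing is asked for, a point or a joint stands for the part that bears it (a point fixed in the world has none). Each returns a list of dicts, best first, with "confidence" (0 to 1); they miss things now and then, are a little off and sometimes report something else, mostly with a low value. They report only what shows in the picture. A call takes as long as a camera call. They do not tell look-alikes from the thing itself.
- arm.find_in(camera, query): "centre" ([x, y, z] in m, in world coordinates, good to about 4 mm: the middle of the surface that is visible of it).
- arm.masks_of(camera, query): "pixels" (400x640 bool, what is visible of it).
- arm.mark_of(camera, query): "centre" ([x, y, z] in m, in world coordinates, good to about 4 mm: a listed point, or the origin of a listed thing).
The state is a dict: "t": time; "q": joint angles; "qd": joint speeds; "joint_efforts": joint torques, N m; "eef_pos": TCP position; "ee_rot": TCP orientation; "force": force on the tool from outside, world axes, zero at the start; "moment": the same for the moment, N m; "width": finger opening in m; "gripper_force": force on a finger pad.
Only numpy, scipy, OpenCV 4.12 (cv2) and the standard library are available. Lean on these libraries where they do the work, as an engineer would, in place of code of your own. Each camera call takes 0.05 s, during which the arm holds its last target. There are 200 camera calls.

## Task

Get the lactate analyser ready: pull its drawer all the way out until it locks, put the full cartridge (lift both closed cartridges, the heavier one is full) into the blue bay and every orange reagent pack into the orange well of the drawer, lying on the floor and not stacked. Once everything is in, press the green release on top and push the drawer fully home; the used-up lighter cartridge goes into the yellow bin. Leave the phone, the red-capped bottle and the white carton where they are.

Things in the scene. Friction and masses are not known exactly. Their poses are not given: they have to be found in the camera images.
- tray (a joint): how far the drawer is out, in m: 0 fully home, 0.150 to 0.154 locked out (end stop 0.154). Starts 0 to 0.03. Slides along the analyser's -x; pulling takes 2 to 4 N, 5 to 8 N over the last 15 mm, where a hidden catch snaps in at 0.150; let go before that and a spring draws it part way back. Freed by the release, it runs back to about 0.04 to 0.08 by itself; push it home from there (2 N)
- tray_handle (a point): grip point of the blue handle tab, an upright plate jutting 46 mm from the middle of the drawer's front face, 16 mm thick (y), 40 mm tall; the point is 25 mm in front of the face, 13 mm below the tab's top, 75 mm above the table. Pinch it from above across its 16 mm. Axes of all drawer points: x into the analyser, y left seen from the robot, z up; they move with the drawer
- analyser: white fixed analyser, origin under the centre of its housing, which is 300 mm deep (x), 280 wide (y), 112 high; a console 60 mm higher begins 190 mm behind the housing's front. Its front faces the robot (-x, give or take 0.1 rad). The drawer's front face is 250 mm wide, its top 85 mm above the table, level with the housing's front when home
- tray_bay (a point): centre of the floor of the drawer's blue cartridge bay, 136 mm (x) by 88 mm (y), 30 mm above the table, between walls 12 mm high (only the front wall, the drawer's front face, stands 55 mm above the floor)
- tray_well (a point): centre of the floor of the drawer's orange pack well beside the bay, 136 mm (x) by 132 mm (y), walls as for the bay. It holds four packs flat, two by two
- release (a joint): travel of the green release key in m: 0 up, 0.008 fully down (about 5 N, spring return). Pressed by more than 0.005 it frees the locked drawer; hold it down for about a second while the drawer runs back
- release_top (a point): centre of the top of the green release key, a round cap 32 mm across on the top of the analyser near its front, 14 mm above the housing top when up; press straight down
- cartridge_p: closed white cartridge block 66 x 48 x 48 mm (its own x, y, z) with a blue top label and grey seam, origin at its centre. The two cartridges look the same: one is full (0.3 to 0.42 kg), the other used up (0.08 to 0.12 kg); only weight tells which. At the start both stand upright on the table beyond the yellow bin. It may end any way up
- cartridge_q: closed white cartridge block 66 x 48 x 48 mm (its own x, y, z) with a blue top label and grey seam, origin at its centre. The two cartridges look the same: one is full (0.3 to 0.42 kg), the other used up (0.08 to 0.12 kg); only weight tells which. At the start both stand upright on the table beyond the yellow bin. It may end any way up
- pack1: reagent pack, a small orange block 46 x 30 x 34 mm (its own x, y, z) with a paper band and a white top label, about 50 g, lying on the blue mat at the start; two to four of the four packs are there. Origin at the centre of the block; it may lie any way up
- pack2: reagent pack, a small orange block 46 x 30 x 34 mm (its own x, y, z) with a paper band and a white top label, about 50 g, lying on the blue mat at the start; two to four of the four packs are there. Origin at the centre of the block; it may lie any way up
- pack3: reagent pack, a small orange block 46 x 30 x 34 mm (its own x, y, z) with a paper band and a white top label, about 50 g, lying on the blue mat at the start; two to four of the four packs are there. Origin at the centre of the block; it may lie any way up
- pack4: reagent pack, a small orange block 46 x 30 x 34 mm (its own x, y, z) with a paper band and a white top label, about 50 g, lying on the blue mat at the start; two to four of the four packs are there. Origin at the centre of the block; it may lie any way up
- mat: blue mat lying on the table, 190 x 190 x 3 mm, fixed, on the left or the right; origin at the centre of its underside
- bin_in (a point): centre of the inner floor (5 mm above the table) of the fixed yellow waste bin, outside 140 x 140 mm and 70 mm high, walls 5 mm, open above; on the other side from the mat. The two cartridges stand about 135 mm beyond it (its +x), 125 mm apart
- phone: black phone lying flat near the robot, 75 x 155 x 9 mm, origin at the centre of its underside; to be left alone
- bottle: small jar with a red cap, 40 mm across, 75 mm high, origin at the centre of its base; to be left alone
- carton: white and blue carton 70 x 110 x 60 mm, origin at the centre of its underside; to be left alone
Not all that is in view belongs to the job. Of the things that look like the part that bears bin_in, the larger one is meant. Leave any turquoise look-alike of the pack4 alone.

How it is judged:
On the way, in this order (a step that is already met when the one before it is completed fails the run):
1. the drawer is pulled out until it locks (value of joint tray above 0.146 m), for 0.5 s.
2. with the drawer still out, the full cartridge lies in the bay and every pack in the well (value of joint tray above 0.146 m and (((x of cartridge_p in the frame of tray_bay between -0.052 and 0.052 m and y of cartridge_p in the frame of tray_bay between -0.034 and 0.034 m and z of cartridge_p in the frame of tray_bay between 0 and 0.04 m) and contact force between cartridge_p and anything else above 2 N) or ((x of cartridge_q in the frame of tray_bay between -0.052 and 0.052 m and y of cartridge_q in the frame of tray_bay between -0.034 and 0.034 m and z of cartridge_q in the frame of tray_bay between 0 and 0.04 m) and contact force between cartridge_q and anything else above 2 N)) and x of pack1 in the frame of tray_well between -0.06 and 0.06 m and y of pack1 in the frame of tray_well between -0.058 and 0.058 m and z of pack1 in the frame of tray_well between 0 and 0.03 m and x of pack2 in the frame of tray_well between -0.06 and 0.06 m and y of pack2 in the frame of tray_well between -0.058 and 0.058 m and z of pack2 in the frame of tray_well between 0 and 0.03 m and x of pack3 in the frame of tray_well between -0.06 and 0.06 m and y of pack3 in the frame of tray_well between -0.058 and 0.058 m and z of pack3 in the frame of tray_well between 0 and 0.03 m and x of pack4 in the frame of tray_well between -0.06 and 0.06 m and y of pack4 in the frame of tray_well between -0.058 and 0.058 m and z of pack4 in the frame of tray_well between 0 and 0.03 m), for 0.3 s.
3. the release is pressed (value of joint release above 0.005 m), for 0.05 s.
4. the loaded drawer is fully home (value of joint tray below 0.006 m and (((x of cartridge_p in the frame of tray_bay between -0.052 and 0.052 m and y of cartridge_p in the frame of tray_bay between -0.034 and 0.034 m and z of cartridge_p in the frame of tray_bay between 0 and 0.04 m) and contact force between cartridge_p and anything else above 2 N) or ((x of cartridge_q in the frame of tray_bay between -0.052 and 0.052 m and y of cartridge_q in the frame of tray_bay between -0.034 and 0.034 m and z of cartridge_q in the frame of tray_bay between 0 and 0.04 m) and contact force between cartridge_q and anything else above 2 N)) and x of pack1 in the frame of tray_well between -0.06 and 0.06 m and y of pack1 in the frame of tray_well between -0.058 and 0.058 m and z of pack1 in the frame of tray_well between 0 and 0.03 m and x of pack2 in the frame of tray_well between -0.06 and 0.06 m and y of pack2 in the frame of tray_well between -0.058 and 0.058 m and z of pack2 in the frame of tray_well between 0 and 0.03 m and x of pack3 in the frame of tray_well between -0.06 and 0.06 m and y of pack3 in the frame of tray_well between -0.058 and 0.058 m and z of pack3 in the frame of tray_well between 0 and 0.03 m and x of pack4 in the frame of tray_well between -0.06 and 0.06 m and y of pack4 in the frame of tray_well between -0.058 and 0.058 m and z of pack4 in the frame of tray_well between 0 and 0.03 m), for 0.3 s.
At the end, for the whole second after the job is handed in: The drawer is home (within 6 mm) with the heavier cartridge on the floor of its blue bay and every pack on the floor of its orange well, and the lighter cartridge is in the yellow bin (all of step 4 and ((x of cartridge_p in the frame of bin_in between -0.062 and 0.062 m and y of cartridge_p in the frame of bin_in between -0.062 and 0.062 m and z of cartridge_p in the frame of bin_in between 0 and 0.055 m) or (x of cartridge_q in the frame of bin_in between -0.062 and 0.062 m and y of cartridge_q in the frame of bin_in between -0.062 and 0.062 m and z of cartridge_q in the frame of bin_in between 0 and 0.055 m))); the robot touches nothing.
It fails at once if the phone is moved more than 30 mm (distance of phone from where it was at the start of the episode above 0.03 m).
It fails at once if the bottle is moved more than 30 mm (distance of bottle from where it was at the start of the episode above 0.03 m).
It fails at once if the carton is moved more than 30 mm (distance of carton from where it was at the start of the episode above 0.03 m).
Of pack1, pack2, pack3, pack4 only 2 to 4 are there at a start; the rules pass over those that are not, and their reading is None.
At some moment in a run one of pack1, pack2, pack3, pack4 may be knocked a few centimetres aside while the robot is not near it.
Once in a run the grip may slacken for a moment while it holds something.
It also fails if it takes over 210 s, if anything falls off the work surface, if the arm or the gripper's body presses on something with over 40 N, if the wrist force passes 120 N, or if a joint passes its speed limit or range.

## Working session

There is one attempt and no reset: what is moved stays moved. The work goes in short steps, Python scripts to look and compute and a shell command to move; the robot and the scene stay as the last step left them, time stands still between calls to the robot, and variables do not carry over. Pictures are saved under pics/ and viewed, at most 14 in all, crops included, and the job is handed in when it is done.

```bash
ls; mkdir -p pics
cat > h.py <<'E'
from station import arm
import numpy as np, cv2
from scipy.spatial.transform import Rotation as R
def snap(c,fn=None):
    im=arm.grab_frame(c)
    if fn: cv2.imwrite('pics/'+fn,im[:,:,::-1])
    return im
def look(c,names,f='mark_of',k=6):
    for n in names:
        for d in getattr(arm,f)(c,n)[:k]: print(c,f,n,np.round(d['centre'],3),round(d['confidence'],2))
def pix(c,p):
    K=arm.calibration(c);T=np.linalg.inv(np.array(K['world_from_camera']));q=T[:3,:3]@np.array(p)+T[:3,3]
    return K['fx']*q[0]/q[2]+K['cx'],K['fy']*q[1]/q[2]+K['cy']
def st():
    s=arm.get_state();print('t',round(s['t'],2),'pos',np.round(s['eef_pos'],4),'rot',np.round(s['ee_rot'],3),'F',np.round(s['force'],2),'w',round(s['width'],4),'gf',np.round(s['gripper_force'],1));return s
def to(p,yaw=None,s=None):
    """cm shift in tool axes to reach TCP p, and wz turn to make tool y axis line at angle yaw (world, mod pi)"""
    s=s or arm.get_state();M=R.from_euler('xyz',s['ee_rot']).as_matrix()
    d=M.T@(np.array(p)-s['eef_pos'])*100
    out=[np.round(d,2)]
    if yaw is not None:
        a=np.arctan2(M[1,1],M[0,1]);e=(yaw-a+np.pi/2)%np.pi-np.pi/2
        out.append(('wz',round(-np.degrees(e),1)))
    print('to',np.round(p,3),*out,'dist',round(float(np.linalg.norm(d)),1))
E
python3 - <<'E'
from h import *
st();print(arm.grip_point_offset)
names=['tray_handle','tray_bay','tray_well','release_top','analyser','cartridge_p','pack1','mat','bin_in','phone','bottle','carton']
for c in ['scene','side']:
    snap(c,c+'0.png');look(c,names)
    print(np.round(arm.calibration(c)['world_from_camera'],2).tolist())
st()
E
```

```text
pics
t 0.0 pos [ 0.2184 -0.6382  0.2256] rot [ 3.14  -0.    -2.812] F [0.25 0.8  0.59] w 0.0874 gf 0.0
0.0188
scene mark_of tray_handle [0.428 0.324 0.002] 0.48
scene mark_of tray_handle [ 0.614 -0.001  0.073] 0.4
scene mark_of tray_well [ 0.618 -0.002  0.074] 0.18
scene mark_of release_top [0.686 0.078 0.125] 0.58
scene mark_of analyser [ 0.795 -0.017  0.002] 0.81
scene mark_of cartridge_p [ 0.561 -0.389  0.023] 0.98
scene mark_of cartridge_p [ 0.58  -0.255  0.023] 0.75
scene mark_of pack1 [0.474 0.288 0.023] 0.66
scene mark_of pack1 [0.389 0.363 0.019] 0.63
scene mark_of pack1 [0.475 0.366 0.02 ] 0.6
scene mark_of pack1 [0.505 0.491 0.024] 0.58
scene mark_of pack1 [0.387 0.272 0.018] 0.5
scene mark_of pack1 [ 0.433 -0.311  0.005] 0.41
scene mark_of mat [0.427 0.323 0.   ] 0.88
scene mark_of bin_in [ 0.43  -0.306  0.008] 0.68
scene mark_of phone [ 0.36  -0.009  0.001] 0.6
scene mark_of bottle [0.712 0.314 0.003] 0.54
scene mark_of bottle [ 0.578 -0.255  0.025] 0.29
scene mark_of carton [ 0.724 -0.331 -0.002] 0.73
scene mark_of carton [0.39  0.364 0.019] 0.37
[[-0.41, 0.8, -0.44, 1.0
[... 539 characters left out ...]
of pack1 [0.473 0.368 0.021] 0.91
side mark_of pack1 [0.382 0.273 0.018] 0.75
side mark_of pack1 [0.506 0.491 0.018] 0.73
side mark_of pack1 [0.386 0.367 0.018] 0.59
side mark_of mat [ 0.428  0.32  -0.   ] 0.89
side mark_of bin_in [ 0.435 -0.307  0.006] 0.95
side mark_of bin_in [ 0.239 -0.304  0.004] 0.75
side mark_of phone [ 0.354 -0.007 -0.003] 0.84
side mark_of bottle [ 0.717  0.311 -0.001] 0.67
side mark_of carton [ 0.722 -0.332 -0.002] 0.9
side mark_of carton [0.682 0.081 0.129] 0.38
[[-0.87, -0.36, 0.33, 0.08], [-0.48, 0.62, -0.62, 0.87], [0.02, -0.7, -0.71, 1.05], [0.0, 0.0, 0.0, 1.0]]
t 1.3 pos [ 0.2186 -0.6386  0.2265] rot [ 3.142  0.    -2.812] F [-0.2   0.44 -0.49] w 0.0876 gf 0.0
```

View pics/scene0.png

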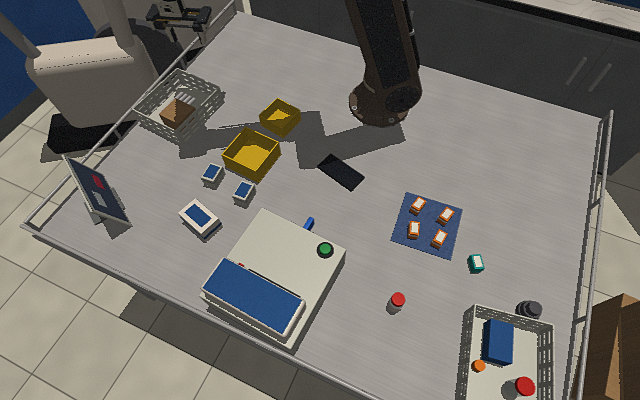

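View pics/side0.png

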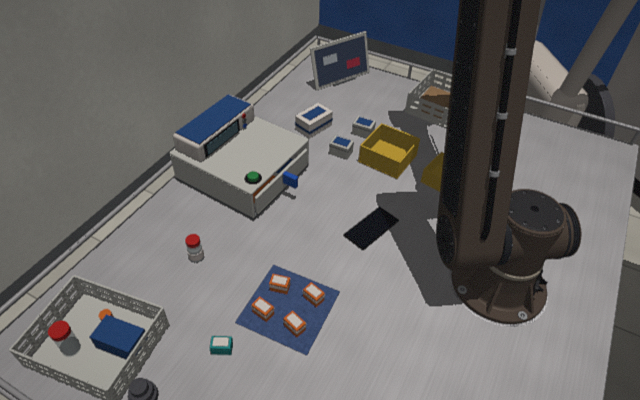

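Run:
```python
from h import *
ps={}
for n in ['cartridge_p','pack1']:
  for c in ['scene','side']:
    for d in arm.masks_of(c,n):
        m=d['pixels'].astype(np.uint8);v,u=np.nonzero(m)
        # top face approx: rect of mask hull projected at mid height
        K=arm.calibration(c);T=np.array(K['world_from_camera'])
        cn=max(cv2.findContours(m,0,1)[0],key=cv2.contourArea)[:,0].astype(float)
        r=np.c_[(cn[:,0]-K['cx'])/K['fx'],(cn[:,1]-K['cy'])/K['fy'],np.ones(len(cn))]@T[:3,:3].T
        print(c,n,round(d['confidence'],2),len(u),u.mean().round(),v.mean().round())
s=arm.get_state()
a=0.03
to([0.61,-0.003,0.2],np.pi/2)
print(R.from_euler('xyz',s['ee_rot']).as_matrix().round(3).tolist())
```

```text
scene cartridge_p 0.98 427 213.0 175.0
scene cartridge_p 0.71 386 244.0 194.0
side cartridge_p 0.8 442 341.0 147.0
side cartridge_p 0.62 362 363.0 128.0
scene pack1 0.72 239 476.0 263.0
scene pack1 0.68 162 417.0 206.0
scene pack1 0.55 165 438.0 239.0
scene pack1 0.49 175 413.0 229.0
side pack1 0.95 397 221.0 346.0
side pack1 0.79 292 279.0 284.0
side pack1 0.76 325 313.0 294.0
side pack1 0.64 337 262.0 309.0
side pack1 0.6 378 294.0 324.0
to [ 0.61  -0.003  0.2  ] [-57.62  47.46   2.66] ('wz', np.float64(18.9)) dist 74.7
[[-0.946, -0.324, -0.0], [-0.324, 0.946, 0.0], [-0.0, 0.0, -1.0]]
```

The scene view shows the drawer nearly home with its handle at (309,223) and the green key at (325,249). The four packs are on the mat around (430,222), with the turquoise look-alike at (476,263). The larger bin is at (251,154), and the cartridges are at (213,175) and (244,194). The side view agrees with this.

```bash
python3 -m crank '[{"dx":-4.8,"dy":3.9,"wz":2.3},{"dx":-9.6,"dy":7.8,"wz":4.6},{"dx":-14.4,"dy":11.7,"wz":6.9},{"dx":-19.2,"dy":15.6,"wz":9.2},{"dx":-24,"dy":19.5,"wz":11.5},{"dx":-28.8,"dy":23.4,"wz":13.8},{"dx":-33.6,"dy":27.3,"wz":16.1},{"dx":-38.4,"dy":31.2,"wz":18.4},{"dx":-43.2,"dy":35.1,"wz":20.7},{"dx":-47,"dy":38.5,"wz":23}]' 3.5
python3 - <<'E'
from h import *
def ray(c,u,v,z):
    K=arm.calibration(c);T=np.array(K['world_from_camera']);d=T[:3,:3]@[(u-K['cx'])/K['fx'],(v-K['cy'])/K['fy'],1];return T[:3,3]+d*(z-T[2,3])/d[2]
a,b=ray('scene',264,208,.112),ray('scene',346,250,.112);print(a,b,-np.arctan2(b[0]-a[0],b[1]-a[1]))
a,b=ray('side',308,160,.112),ray('side',253,208,.112);print(a,b,-np.arctan2(b[0]-a[0],b[1]-a[1]))
snap('wrist','w0.png');look('wrist',['tray_handle','release_top','analyser','cartridge_p','tray_bay','tray_well'])
print(np.round(arm.calibration('wrist')['world_from_camera'],3).tolist())
st();to([0.614,-0.003,0.2])
E
```

```text
[ 0.63652359 -0.13534319  0.112     ] [0.6598258  0.13452005 0.112     ] -0.08613456271102911
[ 0.58853351 -0.05857455  0.112     ] [0.61929336 0.17553474 0.112     ] -0.13064261891062126
[[-0.323, 0.901, 0.29, 0.14], [0.947, 0.307, 0.099, -0.666], [-0.0, 0.307, -0.952, 0.384], [0.0, 0.0, 0.0, 1.0]]
t 1.85 pos [ 0.2186 -0.6386  0.2266] rot [-3.142 -0.    -2.812] F [-0.03 -0.06 -0.32] w 0.0875 gf 0.0
to [ 0.614 -0.003  0.2  ] [-58.    47.33   2.66] dist 74.9$[0]: bad value
```

View pics/w0.png

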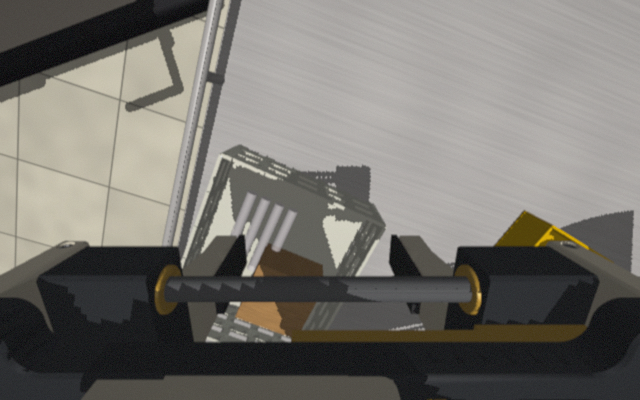

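The wrist view at the start pose shows only the wire basket, at (290,250), and a bin corner, at (540,235). The move was refused, so I'll write out all six keys.

```bash
python3 -m crank '[{"dx":-4.8,"dy":3.9,"dz":0,"wx":0,"wy":0,"wz":2.3},{"dx":-9.6,"dy":7.8,"dz":0,"wx":0,"wy":0,"wz":4.6},{"dx":-14.4,"dy":11.7,"dz":0,"wx":0,"wy":0,"wz":6.9},{"dx":-19.2,"dy":15.6,"dz":0,"wx":0,"wy":0,"wz":9.2},{"dx":-24,"dy":19.5,"dz":0,"wx":0,"wy":0,"wz":11.5},{"dx":-28.8,"dy":23.4,"dz":0,"wx":0,"wy":0,"wz":13.8},{"dx":-33.6,"dy":27.3,"dz":0,"wx":0,"wy":0,"wz":16.1},{"dx":-38.4,"dy":31.2,"dz":0,"wx":0,"wy":0,"wz":18.4},{"dx":-43.2,"dy":35.1,"dz":0,"wx":0,"wy":0,"wz":20.7},{"dx":-47,"dy":38.5,"dz":0,"wx":0,"wy":0,"wz":23}]' 3.5; python3 -m crank --help | head -20
```

```text
t: 3.1
eef_pos: [0.5396, -0.12, 0.2269]
ee_rot: [3.142, 0.001, 3.07]
force: [-0.3, -1.7, -0.1]
width: 0.0352
gripper_force: 0.0invalid input: not JSON, or not a number
```

Run:
```python
from h import *
snap('wrist','w1.png');look('wrist',['tray_handle','release_top','analyser','cartridge_p','tray_bay','tray_well'])
look('wrist',['tray_handle','release_top'],'find_in')
st();to([0.614,-0.003,0.2],np.pi/2-.09)
```

```text
wrist mark_of tray_handle [ 0.614 -0.005  0.07 ] 0.64
wrist mark_of release_top [0.684 0.077 0.125] 0.57
wrist mark_of release_top [ 0.435 -0.308  0.007] 0.38
wrist mark_of cartridge_p [ 0.577 -0.256  0.024] 0.9
wrist mark_of cartridge_p [ 0.56  -0.383  0.026] 0.76
wrist find_in tray_handle [ 0.64  -0.009  0.058] 0.79
wrist find_in release_top [0.686 0.077 0.126] 0.81
t 3.55 pos [ 0.5381 -0.1231  0.2267] rot [3.142 0.    3.069] F [-0.2  -0.47  0.2 ] w 0.0349 gf 0.0
to [ 0.614 -0.003  0.2  ] [-6.69 12.53  2.68] ('wz', np.float64(1.0)) dist 14.5
```

View pics/w1.png

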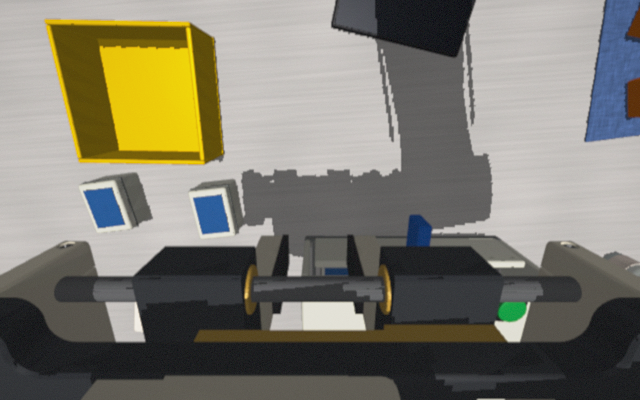

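The wrist camera looks back over the bin. The cartridges are at (105,207) and (214,212), the handle at (419,230), the key at (512,310), and the phone at the top at (405,20).

```bash
python3 -m crank '[{"dx":-2.5,"dy":4.5,"dz":0,"wx":0,"wy":0,"wz":1},{"dx":-5,"dy":9,"dz":0,"wx":0,"wy":0,"wz":1},{"dx":-6.7,"dy":12.5,"dz":3,"wx":0,"wy":0,"wz":1},{"dx":-6.7,"dy":12.5,"dz":6,"wx":0,"wy":0,"wz":1},{"dx":-6.7,"dy":12.5,"dz":9,"wx":0,"wy":0,"wz":1},{"dx":-6.7,"dy":12.5,"dz":12,"wx":0,"wy":0,"wz":1},{"dx":-6.7,"dy":12.5,"dz":14.5,"wx":0,"wy":0,"wz":1},{"dx":-6.7,"dy":12.5,"dz":16.8,"wx":0,"wy":0,"wz":1},{"dx":-6.7,"dy":12.5,"dz":16.8,"wx":0,"wy":0,"wz":1},{"dx":-6.7,"dy":12.5,"dz":16.8,"wx":0,"wy":0,"wz":1}]' 4.5
python3 -m crank '[{"dx":0,"dy":0,"dz":0,"wx":0,"wy":0,"wz":0},{"dx":0,"dy":0,"dz":0,"wx":0,"wy":0,"wz":0},{"dx":0,"dy":0,"dz":0,"wx":0,"wy":0,"wz":0},{"dx":0,"dy":0,"dz":0,"wx":0,"wy":0,"wz":0},{"dx":0.5,"dy":0,"dz":0,"wx":0,"wy":0,"wz":0},{"dx":1,"dy":0,"dz":0,"wx":0,"wy":0,"wz":0},{"dx":1.5,"dy":0,"dz":0,"wx":0,"wy":0,"wz":0},{"dx":2,"dy":0,"dz":0,"wx":0,"wy":0,"wz":0},{"dx":2,"dy":0,"dz":0,"wx":0,"wy":0,"wz":0},{"dx":2,"dy":0,"dz":0,"wx":0,"wy":0,"wz":0}]' 0 40
```

```text
t: 4.8
eef_pos: [0.6149, -0.0027, 0.0595]
ee_rot: [3.142, 0.001, 3.052]
force: [0.1, -0.0, -0.7]
width: 0.0446
gripper_force: 0.0
t: 6.05
eef_pos: [0.5937, -0.0021, 0.059]
ee_rot: [-3.139, -0.001, 3.053]
force: [-2.0, -7.6, 3.3]
width: 0.0158
gripper_force: 40.0
```

```bash
python3 -m crank '[{"dx":1.5,"dy":-0.1,"dz":0,"wx":0,"wy":0,"wz":0},{"dx":3,"dy":-0.1,"dz":0,"wx":0,"wy":0,"wz":0},{"dx":4.5,"dy":-0.1,"dz":0,"wx":0,"wy":0,"wz":0},{"dx":6,"dy":-0.1,"dz":0,"wx":0,"wy":0,"wz":0},{"dx":7.5,"dy":-0.1,"dz":0,"wx":0,"wy":0,"wz":0},{"dx":9,"dy":-0.1,"dz":0,"wx":0,"wy":0,"wz":0},{"dx":10,"dy":-0.1,"dz":0,"wx":0,"wy":0,"wz":0},{"dx":11,"dy":-0.1,"dz":0,"wx":0,"wy":0,"wz":0},{"dx":11.5,"dy":-0.1,"dz":0,"wx":0,"wy":0,"wz":0},{"dx":11.5,"dy":-0.1,"dz":0,"wx":0,"wy":0,"wz":0}]'
```

```text
t: 7.3
eef_pos: [0.4794, 0.0063, 0.0589]
ee_rot: [-3.138, -0.0, 3.054]
force: [4.7, -18.3, 1.0]
width: 0.0155
gripper_force: 40.0
```

```bash
python3 -m crank '[{"dx":0,"dy":-0.2,"dz":0,"wx":0,"wy":0,"wz":0},{"dx":0.4,"dy":-0.3,"dz":0,"wx":0,"wy":0,"wz":0},{"dx":0.8,"dy":-0.3,"dz":0,"wx":0,"wy":0,"wz":0},{"dx":1.2,"dy":-0.3,"dz":0,"wx":0,"wy":0,"wz":0},{"dx":1.6,"dy":-0.3,"dz":0,"wx":0,"wy":0,"wz":0},{"dx":2,"dy":-0.3,"dz":0,"wx":0,"wy":0,"wz":0},{"dx":2,"dy":-0.3,"dz":0,"wx":0,"wy":0,"wz":0},{"dx":2,"dy":-0.3,"dz":0,"wx":0,"wy":0,"wz":0},{"dx":2,"dy":-0.3,"dz":0,"wx":0,"wy":0,"wz":0},{"dx":2,"dy":-0.3,"dz":0,"wx":0,"wy":0,"wz":0}]'
```

```text
t: 8.55
eef_pos: [0.4651, 0.0074, 0.0593]
ee_rot: [3.141, 0.009, 3.055]
force: [26.8, -19.1, -22.9]
width: 0.0159
gripper_force: 40.0
```

```bash
python3 -m crank '[{"dx":-0.5,"dy":-0.1,"dz":0,"wx":0,"wy":0,"wz":0},{"dx":-0.5,"dy":-0.1,"dz":0,"wx":0,"wy":0,"wz":0},{"dx":-0.5,"dy":-0.1,"dz":0,"wx":0,"wy":0,"wz":0},{"dx":-0.5,"dy":-0.1,"dz":-4,"wx":0,"wy":0,"wz":0},{"dx":-0.5,"dy":-0.1,"dz":-9,"wx":0,"wy":0,"wz":0},{"dx":-2,"dy":-3,"dz":-14,"wx":0,"wy":0,"wz":0},{"dx":-4,"dy":-8,"dz":-16,"wx":0,"wy":0,"wz":0},{"dx":-6,"dy":-13,"dz":-16,"wx":0,"wy":0,"wz":0},{"dx":-8,"dy":-18,"dz":-16,"wx":0,"wy":0,"wz":0},{"dx":-10,"dy":-23,"dz":-16,"wx":0,"wy":0,"wz":0}]' 4.5
python3 - <<'E'
from h import *
N=['tray_handle','tray_bay','tray_well','release_top','cartridge_p']
for c in ['scene','side','wrist']: snap(c,c+'2.png');look(c,N,k=3)
st()
E
```

```text
t: 9.8
eef_pos: [0.5388, -0.2317, 0.2187]
ee_rot: [3.141, 0.0, 3.053]
force: [1.0, 0.7, 0.3]
width: 0.0449
gripper_force: 0.0
scene mark_of tray_handle [0.47  0.007 0.074] 0.74
scene mark_of tray_bay [ 0.572 -0.069  0.027] 0.77
scene mark_of tray_well [0.575 0.043 0.03 ] 0.94
scene mark_of tray_well [0.686 0.078 0.126] 0.38
scene mark_of release_top [0.682 0.076 0.126] 0.49
scene mark_of cartridge_p [ 0.559 -0.39   0.025] 0.88
scene mark_of cartridge_p [ 0.578 -0.257  0.022] 0.56
side mark_of tray_handle [0.469 0.004 0.076] 0.86
side mark_of tray_bay [ 0.567 -0.069  0.029] 0.89
side mark_of tray_well [0.577 0.045 0.034] 0.89
side mark_of release_top [0.682 0.08  0.127] 0.43
side mark_of release_top [0.384 0.272 0.022] 0.43
side mark_of release_top [ 0.428  0.318 -0.002] 0.42
side mark_of cartridge_p [ 0.557 -0.389  0.023] 0.89
side mark_of cartridge_p [ 0.576 -0.256  0.023] 0.63
wrist mark_of tray_handle [0.474 0.004 0.072] 0.95
wrist mark_of tray_bay [ 0.57  -0.07   0.027] 0.87
wrist mark_of tray_well [0.577 0.041 0.027] 0.71
wrist mark_of cartridge_p [ 0.58  -0.256  0.024] 0.78
wrist mark_of cartridge_p [ 0.557 -0.382  0.028] 0.59
t 10.7 pos [ 0.5387 -0.2303  0.2186] rot [ 3.142 -0.     3.053] F [-0.67  0.26  0.33] w 0.0447 gf 0.0
```

View pics/scene2.png

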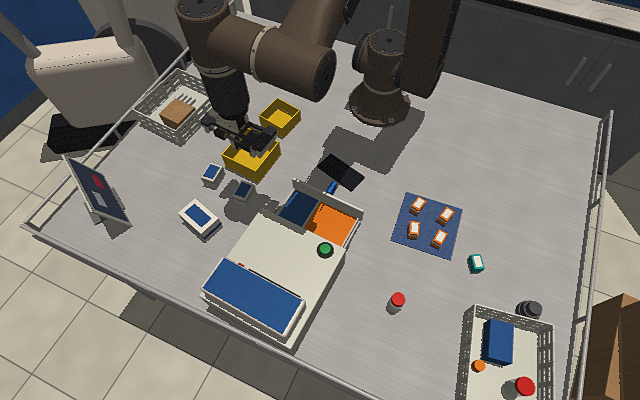

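View pics/wrist2.png

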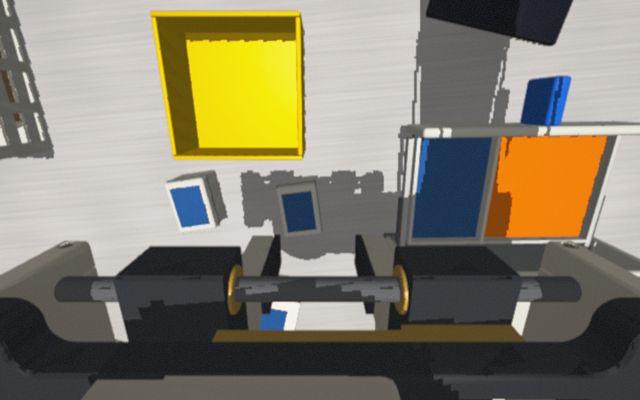

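The drawer is locked out, with the bay at (450,190) and the well at (550,185) in the wrist view. The near cartridge's label is at (299,210) and the far one's is at (190,205).

```bash
cat >> h.py <<'E'
def flat(c,pts,z,K):
    T=np.array(K['world_from_camera']);d=np.c_[(pts[:,0]-K['cx'])/K['fx'],(pts[:,1]-K['cy'])/K['fy'],np.ones(len(pts))]@T[:3,:3].T
    return (T[:3,3]+d*((z-T[2,3])/d[:,2])[:,None])[:,:2]
def rects(c,im,K,lo,hi,z,minA=60,box=None):
    """HSV blobs -> world rectangles at height z: centre, size, angle of long side"""
    m=cv2.inRange(cv2.cvtColor(im,cv2.COLOR_RGB2HSV),lo,hi);out=[]
    m=cv2.morphologyEx(m,cv2.MORPH_OPEN,np.ones((2,2)))
    for cn in cv2.findContours(m,cv2.RETR_EXTERNAL,cv2.CHAIN_APPROX_NONE)[0]:
        if cv2.contourArea(cn)<minA: continue
        w=flat(c,cn[:,0].astype(float),z,K)
        (cx,cy),(a,b),th=cv2.minAreaRect((w*1000).astype(np.float32))
        if a<b: th+=90
        th=(th+90)%180-90
        if box and not(box[0]<cx/1000<box[1] and box[2]<cy/1000<box[3]): continue
        u,v=cn[:,0].mean(0)
        print(c,'px',int(u),int(v),'ctr',np.round([cx/1000,cy/1000],3),'size',round(max(a,b)),round(min(a,b)),'long side deg',round(th,1))
E
python3 - <<'E'
from h import *
im=cv2.imread('pics/wrist2.png')[:,:,::-1].copy()
K=arm.calibration('wrist')
rects('wrist',im,K,(100,100,40),(125,255,255),.048,box=(.5,.65,-.5,-.15))
s=arm.get_state();to([.578,-.256,.02],s=s)
st()
E
```

```text
wrist px 299 212 ctr [ 0.578 -0.256] size 48 34 long side deg 2.3
wrist px 190 206 ctr [ 0.559 -0.386] size 48 35 long side deg 3.5
to [ 0.578 -0.256  0.02 ] [-4.14 -2.21 19.86] dist 20.4
t 10.7 pos [ 0.5387 -0.2303  0.2186] rot [ 3.142 -0.     3.053] F [-0.67  0.26  0.33] w 0.0447 gf 0.0
```

```bash
python3 -m crank '[{"dx":-4.1,"dy":-2.2,"dz":3,"wx":0,"wy":0,"wz":-7.4},{"dx":-4.1,"dy":-2.2,"dz":7,"wx":0,"wy":0,"wz":-7.4},{"dx":-4.1,"dy":-2.2,"dz":11,"wx":0,"wy":0,"wz":-7.4},{"dx":-4.1,"dy":-2.2,"dz":14,"wx":0,"wy":0,"wz":-7.4},{"dx":-4.1,"dy":-2.2,"dz":17,"wx":0,"wy":0,"wz":-7.4},{"dx":-4.1,"dy":-2.2,"dz":19,"wx":0,"wy":0,"wz":-7.4},{"dx":-4.1,"dy":-2.2,"dz":20,"wx":0,"wy":0,"wz":-7.4},{"dx":-4.1,"dy":-2.2,"dz":20,"wx":0,"wy":0,"wz":-7.4},{"dx":-4.1,"dy":-2.2,"dz":20,"wx":0,"wy":0,"wz":-7.4},{"dx":-4.1,"dy":-2.2,"dz":20,"wx":0,"wy":0,"wz":-7.4}]' 7
python3 -m crank '[{"dx":0,"dy":0,"dz":0,"wx":0,"wy":0,"wz":0},{"dx":0,"dy":0,"dz":0,"wx":0,"wy":0,"wz":0},{"dx":0,"dy":0,"dz":0,"wx":0,"wy":0,"wz":0},{"dx":0,"dy":0,"dz":0,"wx":0,"wy":0,"wz":0},{"dx":0,"dy":0,"dz":-4,"wx":0,"wy":0,"wz":0},{"dx":0,"dy":0,"dz":-8,"wx":0,"wy":0,"wz":0},{"dx":0,"dy":0,"dz":-12,"wx":0,"wy":0,"wz":0},{"dx":0,"dy":0,"dz":-12,"wx":0,"wy":0,"wz":0},{"dx":0,"dy":0,"dz":-12,"wx":0,"wy":0,"wz":0},{"dx":0,"dy":0,"dz":-12,"wx":0,"wy":0,"wz":0}]' 0 30
python3 - <<'E'
from h import *
F=[]
for i in range(4): snap('wrist'); F.append(arm.get_state()['force'])
print(np.mean(F,0));st()
to([.570,-.069,.14],np.pi/2-.07)
to([.433,-.307,.14],np.pi/2-.07)
E
```

```text
t: 11.95
eef_pos: [0.5782, -0.2561, 0.0196]
ee_rot: [-3.141, 0.002, -3.101]
force: [-1.1, -0.1, 1.2]
width: 0.0696
gripper_force: 0.0
t: 13.2
eef_pos: [0.5765, -0.2557, 0.1367]
ee_rot: [3.141, -0.003, -3.102]
force: [0.1, 0.5, -2.8]
width: 0.0477
gripper_force: 30.0
[ 0.44848391  0.03950355 -3.41078081]
t 13.4 pos [ 0.5773 -0.2559  0.1376] rot [ 3.141e+00 -2.000e-03 -3.102e+00] F [ 0.19 -0.57 -2.94] w 0.048 gf 30.0
to [ 0.57  -0.069  0.14 ] [-0.02 18.71 -0.23] ('wz', np.float64(6.3)) dist 18.7
to [ 0.433 -0.307  0.14 ] [14.62 -4.53 -0.22] ('wz', np.float64(6.3)) dist 15.3
```

```bash
python3 -m crank '[{"dx":0,"dy":4,"dz":0,"wx":0,"wy":0,"wz":2},{"dx":0,"dy":9,"dz":0,"wx":0,"wy":0,"wz":4},{"dx":0,"dy":14,"dz":0,"wx":0,"wy":0,"wz":6.3},{"dx":0,"dy":18,"dz":0,"wx":0,"wy":0,"wz":6.3},{"dx":0,"dy":18.7,"dz":2,"wx":0,"wy":0,"wz":6.3},{"dx":0,"dy":18.7,"dz":4.5,"wx":0,"wy":0,"wz":6.3},{"dx":0,"dy":18.7,"dz":6.5,"wx":0,"wy":0,"wz":6.3},{"dx":0,"dy":18.7,"dz":7.7,"wx":0,"wy":0,"wz":6.3},{"dx":0,"dy":18.7,"dz":8.5,"wx":0,"wy":0,"wz":6.3},{"dx":0,"dy":18.7,"dz":8.5,"wx":0,"wy":0,"wz":6.3}]'
```

```text
t: 14.65
eef_pos: [0.57, -0.0693, 0.0533]
ee_rot: [-3.141, -0.001, 3.072]
force: [0.1, 0.4, -3.6]
width: 0.048
gripper_force: 30.0
```

```bash
python3 -m crank '[{"dx":0,"dy":0,"dz":0.2,"wx":0,"wy":0,"wz":0},{"dx":0,"dy":0,"dz":0.2,"wx":0,"wy":0,"wz":0},{"dx":0,"dy":0,"dz":0.2,"wx":0,"wy":0,"wz":0},{"dx":0,"dy":0,"dz":-4,"wx":0,"wy":0,"wz":0},{"dx":0,"dy":0,"dz":-8,"wx":0,"wy":0,"wz":0},{"dx":0,"dy":-3,"dz":-12,"wx":0,"wy":0,"wz":0},{"dx":-0.4,"dy":-9,"dz":-14,"wx":0,"wy":0,"wz":-2},{"dx":-0.7,"dy":-15,"dz":-14,"wx":0,"wy":0,"wz":-4},{"dx":-0.9,"dy":-21,"dz":-14,"wx":0,"wy":0,"wz":-6},{"dx":-1.1,"dy":-27,"dz":-14,"wx":0,"wy":0,"wz":-7.5}]' 6.8
python3 - <<'E'
from h import *
im=snap('wrist','w3.png');K=arm.calibration('wrist')
look('wrist',['cartridge_p','bin_in','tray_bay'])
rects('wrist',im,K,(100,100,40),(125,255,255),.048,box=(.5,.65,-.5,-.15))
st();to([.559,-.386,.02],np.pi/2+.06)
E
```

```text
t: 15.9
eef_pos: [0.5621, -0.3412, 0.1942]
ee_rot: [-3.141, 0.001, -3.079]
force: [1.5, 0.6, 0.3]
width: 0.0677
gripper_force: 0.0
wrist mark_of cartridge_p [ 0.57  -0.071  0.056] 0.97
wrist mark_of cartridge_p [ 0.564 -0.385  0.025] 0.66
wrist mark_of bin_in [ 0.432 -0.308  0.005] 0.63
wrist px 276 179 ctr [ 0.558 -0.392] size 47 35 long side deg 3.5
t 16.1 pos [ 0.5616 -0.3406  0.1932] rot [ 3.141 -0.    -3.083] F [ 0.29  0.33 -0.06] w 0.0678 gf 0.0
to [ 0.559 -0.386  0.02 ] [ 0.52 -4.52 17.32] ('wz', np.float64(-0.1)) dist 17.9
```

View pics/w3.png

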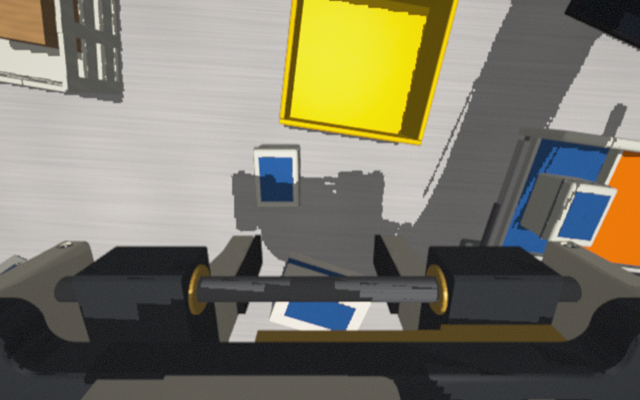

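The full cartridge sits in the bay at (585,215). The second one is at (276,178), close to where I expected it.

```bash
python3 -m crank '[{"dx":0.5,"dy":-4.7,"dz":3,"wx":0,"wy":0,"wz":0},{"dx":0.5,"dy":-4.7,"dz":6,"wx":0,"wy":0,"wz":0},{"dx":0.5,"dy":-4.7,"dz":9,"wx":0,"wy":0,"wz":0},{"dx":0.5,"dy":-4.7,"dz":12,"wx":0,"wy":0,"wz":0},{"dx":0.5,"dy":-4.7,"dz":15,"wx":0,"wy":0,"wz":0},{"dx":0.5,"dy":-4.7,"dz":16.5,"wx":0,"wy":0,"wz":0},{"dx":0.5,"dy":-4.7,"dz":17.3,"wx":0,"wy":0,"wz":0},{"dx":0.5,"dy":-4.7,"dz":17.3,"wx":0,"wy":0,"wz":0},{"dx":0.5,"dy":-4.7,"dz":17.3,"wx":0,"wy":0,"wz":0},{"dx":0.5,"dy":-4.7,"dz":17.3,"wx":0,"wy":0,"wz":0}]' 7
python3 -m crank '[{"dx":0,"dy":0,"dz":0,"wx":0,"wy":0,"wz":0},{"dx":0,"dy":0,"dz":0,"wx":0,"wy":0,"wz":0},{"dx":0,"dy":0,"dz":0,"wx":0,"wy":0,"wz":0},{"dx":0,"dy":0,"dz":0,"wx":0,"wy":0,"wz":0},{"dx":0,"dy":0,"dz":-4,"wx":0,"wy":0,"wz":0},{"dx":0,"dy":0,"dz":-8,"wx":0,"wy":0,"wz":0},{"dx":0,"dy":0,"dz":-12,"wx":0,"wy":0,"wz":0},{"dx":0,"dy":0,"dz":-12,"wx":0,"wy":0,"wz":0},{"dx":0,"dy":0,"dz":-12,"wx":0,"wy":0,"wz":0},{"dx":0,"dy":0,"dz":-12,"wx":0,"wy":0,"wz":0}]' 0 30
python3 - <<'E'
from h import *
F=[]
for i in range(4): snap('wrist'); F.append(arm.get_state()['force'])
print(np.mean(F,0));st()
to([.433,-.307,.07])
E
```

```text
t: 17.35
eef_pos: [0.5606, -0.3867, 0.0216]
ee_rot: [-3.141, 0.001, -3.081]
force: [-0.0, -0.3, 0.6]
width: 0.0699
gripper_force: 0.0
t: 18.6
eef_pos: [0.5593, -0.3861, 0.1389]
ee_rot: [3.14, -0.002, -3.081]
force: [-0.1, -0.1, -0.9]
width: 0.0482
gripper_force: 30.0
[-0.10658224  0.37165323 -1.00110062]
t 18.8 pos [ 0.5598 -0.3864  0.1396] rot [ 3.141e+00 -1.000e-03 -3.081e+00] F [ 0.28  1.28 -0.66] w 0.0479 gf 30.0
to [ 0.433 -0.307  0.07 ] [12.17  8.69  6.98] dist 16.5
```

```bash
python3 -m crank '[{"dx":3,"dy":2.1,"dz":0,"wx":0,"wy":0,"wz":0},{"dx":7,"dy":5,"dz":0,"wx":0,"wy":0,"wz":0},{"dx":11,"dy":7.9,"dz":0,"wx":0,"wy":0,"wz":0},{"dx":12.2,"dy":8.7,"dz":0,"wx":0,"wy":0,"wz":0},{"dx":12.2,"dy":8.7,"dz":3,"wx":0,"wy":0,"wz":0},{"dx":12.2,"dy":8.7,"dz":6,"wx":0,"wy":0,"wz":0},{"dx":12.2,"dy":8.7,"dz":9,"wx":0,"wy":0,"wz":0},{"dx":12.2,"dy":8.7,"dz":10.5,"wx":0,"wy":0,"wz":0},{"dx":12.2,"dy":8.7,"dz":10.8,"wx":0,"wy":0,"wz":0},{"dx":12.2,"dy":8.7,"dz":10.8,"wx":0,"wy":0,"wz":0}]'
python3 -m crank '[{"dx":0,"dy":0,"dz":0,"wx":0,"wy":0,"wz":0},{"dx":0,"dy":0,"dz":0,"wx":0,"wy":0,"wz":0},{"dx":0,"dy":0,"dz":0,"wx":0,"wy":0,"wz":0},{"dx":0,"dy":0,"dz":-4,"wx":0,"wy":0,"wz":0},{"dx":0,"dy":0,"dz":-9,"wx":0,"wy":0,"wz":0},{"dx":0,"dy":0,"dz":-14,"wx":0,"wy":0,"wz":0},{"dx":0,"dy":3,"dz":-18,"wx":0,"wy":0,"wz":0},{"dx":0,"dy":9,"dz":-18,"wx":0,"wy":0,"wz":0},{"dx":0,"dy":15,"dz":-18,"wx":0,"wy":0,"wz":0},{"dx":0,"dy":21,"dz":-18,"wx":0,"wy":0,"wz":0}]' 6
python3 - <<'E'
from h import *
snap('side');snap('scene')
for c in ['scene','side']: look(c,['cartridge_p','pack1'])
st();to([0.45,.28,.22],np.pi/2)
E
```

```text
t: 20.05
eef_pos: [0.4337, -0.3074, 0.0331]
ee_rot: [-3.141, 0.001, -3.08]
force: [-1.2, 0.5, -0.5]
width: 0.048
gripper_force: 30.0
t: 21.3
eef_pos: [0.4198, -0.096, 0.2131]
ee_rot: [3.141, 0.001, -3.081]
force: [0.6, 1.3, -0.3]
width: 0.0602
gripper_force: 0.0
scene mark_of cartridge_p [ 0.57  -0.071  0.052] 0.76
scene mark_of cartridge_p [ 0.435 -0.309  0.025] 0.63
scene mark_of pack1 [0.504 0.49  0.018] 0.79
scene mark_of pack1 [0.427 0.323 0.001] 0.59
scene mark_of pack1 [0.473 0.367 0.02 ] 0.58
scene mark_of pack1 [0.474 0.285 0.024] 0.56
scene mark_of pack1 [0.387 0.27  0.018] 0.5
scene mark_of pack1 [0.388 0.364 0.016] 0.47
side mark_of cartridge_p [ 0.434 -0.305  0.028] 0.61
side mark_of cartridge_p [ 0.569 -0.071  0.053] 0.59
side mark_of cartridge_p [0.384 0.271 0.021] 0.46
side mark_of pack1 [0.383 0.364 0.017] 0.89
side mark_of pack1 [0.474 0.286 0.021] 0.78
side mark_of pack1 [0.502 0.49  0.017] 0.62
side mark_of pack1 [0.471 0.37  0.022] 0.57
t 21.6 pos [ 0.4203 -0.0978  0.2127] rot [-3.142  0.    -3.081] F [ 0.76 -0.67  0.41] w 0.06 gf 0.0
to [0.45 0.28 0.22] [-5.27 37.53 -0.73] ('wz', np.float64(3.5)) dist 37.9
```

```bash
python3 -m crank '[{"dx":-1,"dy":4,"dz":-1,"wx":0,"wy":0,"wz":1},{"dx":-2,"dy":9,"dz":-3,"wx":0,"wy":0,"wz":2},{"dx":-3.5,"dy":15,"dz":-4,"wx":0,"wy":0,"wz":3.5},{"dx":-5,"dy":21,"dz":-4,"wx":0,"wy":0,"wz":3.5},{"dx":-6.5,"dy":26,"dz":-4,"wx":0,"wy":0,"wz":3.5},{"dx":-8,"dy":31,"dz":-4,"wx":0,"wy":0,"wz":3.5},{"dx":-9.5,"dy":36,"dz":-4,"wx":0,"wy":0,"wz":3.5},{"dx":-10.5,"dy":40,"dz":-4,"wx":0,"wy":0,"wz":3.5},{"dx":-10.5,"dy":40,"dz":-4,"wx":0,"wy":0,"wz":3.5},{"dx":-10.5,"dy":40,"dz":-4,"wx":0,"wy":0,"wz":3.5}]'
cat >> h.py <<'E'
def packs(fn=None,z=.037):
    im=snap('wrist',fn);K=arm.calibration('wrist')
    look('wrist',['pack1'])
    m=arm.masks_of('wrist','pack1')
    for d in m:
        p=d['pixels'];h=cv2.cvtColor(im,cv2.COLOR_RGB2HSV)
        w=im.copy();w[~p]=0
        print('mask',round(d['confidence'],2),int(p.sum()),'hue',np.median(h[p][:,0]))
        rects('wrist',w,K,(0,0,120),(180,70,255),z,30)
        rects('wrist',w,K,(0,0,30),(180,255,255),z,30)
E
python3 - <<'E'
from h import *
packs('w4.png');st()
E
```

```text
t: 22.85
eef_pos: [0.5014, 0.3067, 0.2518]
ee_rot: [-3.14, -0.001, 3.139]
force: [-0.4, 0.6, 1.1]
width: 0.0603
gripper_force: 0.0
wrist mark_of pack1 [0.385 0.273 0.021] 0.98
wrist mark_of pack1 [0.47  0.367 0.018] 0.95
wrist mark_of pack1 [0.386 0.366 0.018] 0.83
wrist mark_of pack1 [0.477 0.286 0.02 ] 0.83
wrist mark_of pack1 [0.501 0.49  0.018] 0.71
mask 0.97 973 hue 14.0
wrist px 366 149 ctr [0.473 0.369] size 34 20 long side deg -8.4
wrist px 364 147 ctr [0.471 0.368] size 48 35 long side deg -8.2
mask 0.77 1062 hue 88.0
wrist px 457 172 ctr [0.503 0.49 ] size 35 21 long side deg 27.9
wrist px 452 169 ctr [0.5   0.484] size 54 37 long side deg 28.7
mask 0.76 1098 hue 15.0
wrist px 290 78 ctr [0.388 0.274] size 34 20 long side deg -15.3
wrist px 291 77 ctr [0.387 0.276] size 47 33 long side deg -16.0
mask 0.6 1181 hue 14.0
wrist px 367 77 ctr [0.387 0.366] size 33 20 long side deg -16.8
wrist px 365 77 ctr [0.388 0.365] size 48 34 long side deg -14.9
t 23.0 pos [0.501  0.3067 0.2527] rot [3.142 0.    3.14 ] F [-0.42 -0.48  0.21] w 0.0599 gf 0.0
```

View pics/w4.png

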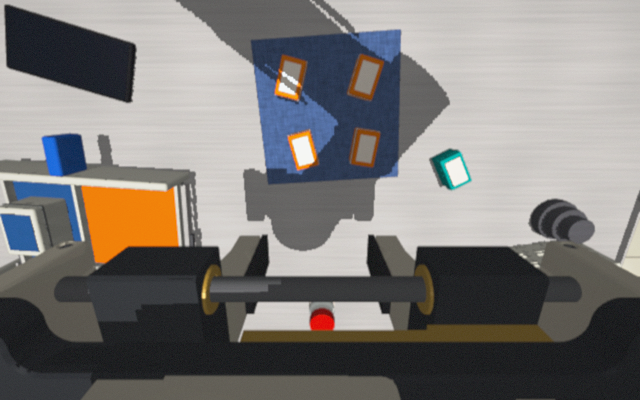

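The wrist view shows four orange packs at (290,78), (366,78), (302,150) and (365,148). The turquoise look-alike at (455,170) is off the mat, and the well is at (135,222). I'll take the pack at (302,150) first; it is tilted about +16°.

```bash
python3 -m crank '[{"dx":2.6,"dy":-2.1,"dz":3,"wx":0,"wy":0,"wz":-8},{"dx":2.6,"dy":-2.1,"dz":7,"wx":0,"wy":0,"wz":-16},{"dx":2.6,"dy":-2.1,"dz":11,"wx":0,"wy":0,"wz":-16},{"dx":2.6,"dy":-2.1,"dz":15,"wx":0,"wy":0,"wz":-16},{"dx":2.6,"dy":-2.1,"dz":19,"wx":0,"wy":0,"wz":-16},{"dx":2.6,"dy":-2.1,"dz":22,"wx":0,"wy":0,"wz":-16},{"dx":2.6,"dy":-2.1,"dz":23.5,"wx":0,"wy":0,"wz":-16},{"dx":2.6,"dy":-2.1,"dz":23.5,"wx":0,"wy":0,"wz":-16},{"dx":2.6,"dy":-2.1,"dz":23.5,"wx":0,"wy":0,"wz":-16},{"dx":2.6,"dy":-2.1,"dz":23.5,"wx":0,"wy":0,"wz":-16}]' 5
python3 -m crank '[{"dx":0,"dy":0,"dz":0,"wx":0,"wy":0,"wz":0},{"dx":0,"dy":0,"dz":0,"wx":0,"wy":0,"wz":0},{"dx":0,"dy":0,"dz":0,"wx":0,"wy":0,"wz":0},{"dx":0,"dy":0,"dz":-4,"wx":0,"wy":0,"wz":0},{"dx":0,"dy":0,"dz":-8,"wx":0,"wy":0,"wz":0},{"dx":0,"dy":0,"dz":-12,"wx":0,"wy":0,"wz":0},{"dx":0,"dy":0,"dz":-13,"wx":0,"wy":0,"wz":0},{"dx":0,"dy":0,"dz":-13,"wx":0,"wy":0,"wz":0},{"dx":0,"dy":0,"dz":-13,"wx":0,"wy":0,"wz":0},{"dx":0,"dy":0,"dz":-13,"wx":0,"wy":0,"wz":0}]' 0 30
python3 - <<'E'
from h import *
st();to([.598,.076,.046],np.pi/2-.065)
E
```

```text
t: 24.25
eef_pos: [0.4753, 0.2879, 0.0189]
ee_rot: [3.14, 0.002, -2.862]
force: [0.5, -0.4, 0.7]
width: 0.05
gripper_force: 0.0
t: 25.5
eef_pos: [0.4742, 0.2867, 0.1462]
ee_rot: [-3.14, -0.002, -2.863]
force: [0.5, 0.7, -0.3]
width: 0.0298
gripper_force: 29.9
t 25.5 pos [0.4742 0.2867 0.1462] rot [-3.140e+00 -2.000e-03 -2.863e+00] F [ 0.52  0.68 -0.25] w 0.0298 gf 29.9
to [0.598 0.076 0.046] [ -6.12 -23.65  10.04] ('wz', np.float64(19.7)) dist 26.4
```

```bash
python3 -m crank '[{"dx":-1,"dy":-4,"dz":0,"wx":0,"wy":0,"wz":5},{"dx":-2.5,"dy":-10,"dz":0,"wx":0,"wy":0,"wz":10},{"dx":-4,"dy":-16,"dz":0,"wx":0,"wy":0,"wz":15},{"dx":-5.5,"dy":-21,"dz":0,"wx":0,"wy":0,"wz":19.7},{"dx":-6.1,"dy":-23.6,"dz":1,"wx":0,"wy":0,"wz":19.7},{"dx":-6.1,"dy":-23.6,"dz":4,"wx":0,"wy":0,"wz":19.7},{"dx":-6.1,"dy":-23.6,"dz":7,"wx":0,"wy":0,"wz":19.7},{"dx":-6.1,"dy":-23.6,"dz":9.3,"wx":0,"wy":0,"wz":19.7},{"dx":-6.1,"dy":-23.6,"dz":9.9,"wx":0,"wy":0,"wz":19.7},{"dx":-6.1,"dy":-23.6,"dz":9.9,"wx":0,"wy":0,"wz":19.7}]'
python3 -m crank '[{"dx":0,"dy":0,"dz":0,"wx":0,"wy":0,"wz":0},{"dx":0,"dy":0,"dz":0,"wx":0,"wy":0,"wz":0},{"dx":0,"dy":0,"dz":0,"wx":0,"wy":0,"wz":0},{"dx":0,"dy":0,"dz":-4,"wx":0,"wy":0,"wz":0},{"dx":0,"dy":0,"dz":-9,"wx":0,"wy":0,"wz":0},{"dx":0.5,"dy":3,"dz":-15,"wx":0,"wy":0,"wz":0},{"dx":1.5,"dy":9,"dz":-20,"wx":0,"wy":0,"wz":0},{"dx":3,"dy":15,"dz":-20,"wx":0,"wy":0,"wz":0},{"dx":4.5,"dy":20,"dz":-20,"wx":0,"wy":0,"wz":-3.5},{"dx":6,"dy":24,"dz":-20,"wx":0,"wy":0,"wz":-3.5}]' 4.2
python3 - <<'E'
from h import *
packs('w5.png');look('wrist',['tray_well','tray_handle']);st()
E
```

```text
t: 26.75
eef_pos: [0.5983, 0.0771, 0.0482]
ee_rot: [-3.141, -0.001, 3.077]
force: [-1.1, -0.6, -0.8]
width: 0.0297
gripper_force: 29.9
t: 28.0
eef_pos: [0.5533, 0.3229, 0.2493]
ee_rot: [3.141, 0.001, 3.14]
force: [1.0, -0.2, -0.1]
width: 0.0421
gripper_force: 0.0
wrist mark_of pack1 [0.5   0.492 0.017] 0.97
wrist mark_of pack1 [0.6   0.078 0.046] 0.92
wrist mark_of pack1 [0.389 0.275 0.018] 0.87
wrist mark_of pack1 [0.47  0.369 0.018] 0.82
wrist mark_of pack1 [0.388 0.365 0.018] 0.59
mask 0.78 1196 hue 88.0
wrist px 450 132 ctr [0.502 0.495] size 33 21 long side deg 27.3
wrist px 445 130 ctr [0.5   0.488] size 52 38 long side deg 29.4
mask 0.74 1466 hue 14.0
wrist px 274 27 ctr [0.386 0.279] size 34 20 long side deg -14.3
wrist px 276 29 ctr [0.389 0.28 ] size 51 35 long side deg -12.3
mask 0.73 1454 hue 15.0
wrist px 125 212 ctr [0.609 0.064] size 37 22 long side deg -3.7
wrist px 132 207 ctr [0.603 0.076] size 60 53 long side deg -4.5
mask 0.64 1282 hue 15.0
wrist px 355 27 ctr [0.386 0.371] size 34 20 long side deg -14.8
wrist px 354 29 ctr [0.389 0.369] size 51 30 long side deg -15.7
wrist mark_of tray_well [0.579 0.042 0.027] 0.76
wrist mark_of tray_well [0.602 0.08  0.045] 0.52
wrist mark_of tray_handle [0.47  0.004 0.073] 0.59
t 28.25 pos [0.5537 0.3205 0.2486] rot [-3.141 -0.     3.139] F [-0.61 -0.79  0.99] w 0.0416 gf 0.0
```

View pics/w5.png

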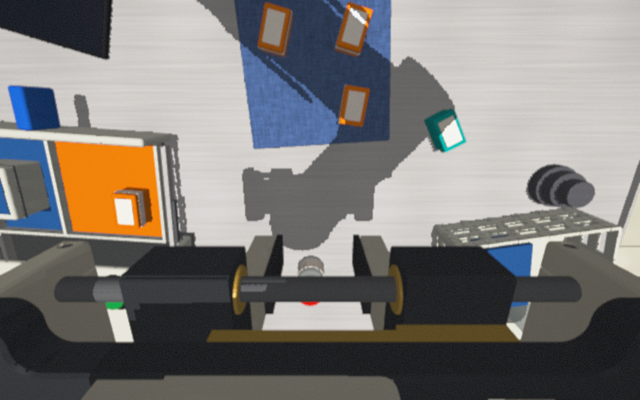

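The first pack sits in the well at (128,210). The remaining packs are at (274,28), (354,28) and (353,105), none of them moved.

```bash
python3 -m crank '[{"dx":4,"dy":2.4,"dz":2,"wx":0,"wy":0,"wz":9},{"dx":8.3,"dy":4.8,"dz":5,"wx":0,"wy":0,"wz":9},{"dx":8.3,"dy":4.8,"dz":9,"wx":0,"wy":0,"wz":9},{"dx":8.3,"dy":4.8,"dz":13,"wx":0,"wy":0,"wz":9},{"dx":8.3,"dy":4.8,"dz":17,"wx":0,"wy":0,"wz":9},{"dx":8.3,"dy":4.8,"dz":21,"wx":0,"wy":0,"wz":9},{"dx":8.3,"dy":4.8,"dz":23,"wx":0,"wy":0,"wz":9},{"dx":8.3,"dy":4.8,"dz":23.1,"wx":0,"wy":0,"wz":9},{"dx":8.3,"dy":4.8,"dz":23.1,"wx":0,"wy":0,"wz":9},{"dx":8.3,"dy":4.8,"dz":23.1,"wx":0,"wy":0,"wz":9}]' 5
python3 -m crank '[{"dx":0,"dy":0,"dz":0,"wx":0,"wy":0,"wz":0},{"dx":0,"dy":0,"dz":0,"wx":0,"wy":0,"wz":0},{"dx":0,"dy":0,"dz":0,"wx":0,"wy":0,"wz":0},{"dx":0,"dy":0,"dz":-4,"wx":0,"wy":0,"wz":0},{"dx":0,"dy":0,"dz":-8,"wx":0,"wy":0,"wz":0},{"dx":0,"dy":0,"dz":-12,"wx":0,"wy":0,"wz":0},{"dx":0,"dy":0,"dz":-13,"wx":0,"wy":0,"wz":0},{"dx":0,"dy":0,"dz":-13,"wx":0,"wy":0,"wz":0},{"dx":0,"dy":0,"dz":-13,"wx":0,"wy":0,"wz":0},{"dx":0,"dy":0,"dz":-13,"wx":0,"wy":0,"wz":0}]' 0 30
python3 - <<'E'
from h import *
st();to([.595,.008,.047],np.pi/2-.065)
E
```

```text
t: 29.5
eef_pos: [0.4718, 0.3693, 0.019]
ee_rot: [3.14, 0.001, 2.981]
force: [0.2, 0.4, -0.1]
width: 0.0502
gripper_force: 0.0
t: 30.75
eef_pos: [0.4707, 0.3683, 0.1461]
ee_rot: [-3.139, -0.001, 2.981]
force: [-0.2, -0.2, -0.0]
width: 0.0298
gripper_force: 30.0
t 30.75 pos [0.4707 0.3683 0.1461] rot [-3.139e+00 -1.000e-03  2.981e+00] F [-0.2  -0.2  -0.01] w 0.0298 gf 30.0
to [0.595 0.008 0.047] [-18.05 -33.55   9.96] ('wz', np.float64(-5.5)) dist 39.4
```

```bash
python3 -m crank '[{"dx":-1.5,"dy":-3,"dz":0,"wx":0,"wy":0,"wz":-5.5},{"dx":-4,"dy":-8,"dz":0,"wx":0,"wy":0,"wz":-5.5},{"dx":-7,"dy":-13,"dz":0,"wx":0,"wy":0,"wz":-5.5},{"dx":-10,"dy":-18,"dz":0,"wx":0,"wy":0,"wz":-5.5},{"dx":-12.5,"dy":-23,"dz":0,"wx":0,"wy":0,"wz":-5.5},{"dx":-15,"dy":-28,"dz":0,"wx":0,"wy":0,"wz":-5.5},{"dx":-17,"dy":-32,"dz":0,"wx":0,"wy":0,"wz":-5.5},{"dx":-18,"dy":-33.5,"dz":1,"wx":0,"wy":0,"wz":-5.5},{"dx":-18,"dy":-33.5,"dz":4,"wx":0,"wy":0,"wz":-5.5},{"dx":-18,"dy":-33.5,"dz":7,"wx":0,"wy":0,"wz":-5.5}]'
python3 -m crank '[{"dx":0,"dy":0,"dz":2,"wx":0,"wy":0,"wz":0},{"dx":0,"dy":0,"dz":2.9,"wx":0,"wy":0,"wz":0},{"dx":0,"dy":0,"dz":2.9,"wx":0,"wy":0,"wz":0},{"dx":0,"dy":0,"dz":2.9,"wx":0,"wy":0,"wz":0},{"dx":0,"dy":0,"dz":2.9,"wx":0,"wy":0,"wz":0},{"dx":0,"dy":0,"dz":2.9,"wx":0,"wy":0,"wz":0},{"dx":0,"dy":0,"dz":2.9,"wx":0,"wy":0,"wz":0},{"dx":0,"dy":0,"dz":2.9,"wx":0,"wy":0,"wz":0},{"dx":0,"dy":0,"dz":2.9,"wx":0,"wy":0,"wz":0},{"dx":0,"dy":0,"dz":2.9,"wx":0,"wy":0,"wz":0}]'
python3 -m crank '[{"dx":0,"dy":0,"dz":0,"wx":0,"wy":0,"wz":0},{"dx":0,"dy":0,"dz":0,"wx":0,"wy":0,"wz":0},{"dx":0,"dy":0,"dz":0,"wx":0,"wy":0,"wz":0},{"dx":0,"dy":0,"dz":-4,"wx":0,"wy":0,"wz":0},{"dx":0,"dy":0,"dz":-9,"wx":0,"wy":0,"wz":0},{"dx":0.5,"dy":3,"dz":-15,"wx":0,"wy":0,"wz":0},{"dx":1.5,"dy":9,"dz":-20,"wx":0,"wy":0,"wz":0},{"dx":3,"dy":15,"dz":-20,"wx":0,"wy":0,"wz":0},{"dx":5,"dy":21,"dz":-20,"wx":0,"wy":0,"wz":-3.5},{"dx":7,"dy":27,"dz":-20,"wx":0,"wy":0,"wz":-3.5}]' 4.2
python3 - <<'E'
from h import *
packs('w6.png');st()
E
```

```text
t: 32.0
eef_pos: [0.595, 0.0093, 0.0759]
ee_rot: [-3.142, -0.001, 3.076]
force: [0.7, 0.3, -0.3]
width: 0.0301
gripper_force: 30.0
t: 33.25
eef_pos: [0.5952, 0.0093, 0.0485]
ee_rot: [-3.142, -0.0, 3.077]
force: [0.5, -0.1, -0.2]
width: 0.0299
gripper_force: 30.0
t: 34.5
eef_pos: [0.5465, 0.2684, 0.2491]
ee_rot: [3.141, 0.001, 3.139]
force: [1.4, -0.2, 0.4]
width: 0.0421
gripper_force: 0.0
wrist mark_of pack1 [0.387 0.365 0.017] 0.96
wrist mark_of pack1 [0.594 0.012 0.046] 0.96
wrist mark_of pack1 [0.598 0.077 0.044] 0.87
wrist mark_of pack1 [0.5   0.49  0.016] 0.75
wrist mark_of pack1 [0.387 0.273 0.016] 0.56
mask 0.88 1297 hue 15.0
wrist px 168 217 ctr [0.609 0.07 ] size 37 22 long side deg -4.3
wrist px 174 212 ctr [0.603 0.079] size 60 46 long side deg -4.5
mask 0.87 1312 hue 14.0
wrist px 322 34 ctr [0.386 0.28 ] size 34 20 long side deg -14.4
wrist px 322 36 ctr [0.388 0.28 ] size 51 32 long side deg -13.9
mask 0.86 1371 hue 14.0
wrist px 115 215 ctr [ 0.606 -0.003] size 37 22 long side deg -4.0
wrist px 122 210 ctr [0.599 0.01 ] size 58 52 long side deg -3.8
mask 0.63 1308 hue 88.0
wrist px 493 137 ctr [0.501 0.496] size 35 21 long side deg 28.1
wrist px 486 135 ctr [0.5   0.487] size 54 42 long side deg 27.5
mask 0.45 16538 hue 25.0
wrist px 208 199 ctr [0.586 0.128] size 134 8 long side deg -4.2
wrist px 121 185 ctr [0.572 0.003] size 263 153 long side deg 87.7
wrist px 106 178 ctr [0.554 0.009] size 267 214 long side deg -89.0
t 34.65 pos [0.5461 0.2693 0.2482] rot [ 3.142 -0.    -3.141] F [-0.61 -0.43 -0.54] w 0.0423 gf 0.0
```

```bash
python3 -m crank '[{"dx":5,"dy":0.2,"dz":2,"wx":0,"wy":0,"wz":5},{"dx":10,"dy":0.4,"dz":4,"wx":0,"wy":0,"wz":10},{"dx":15,"dy":0.6,"dz":6,"wx":0,"wy":0,"wz":15},{"dx":15.9,"dy":0.6,"dz":10,"wx":0,"wy":0,"wz":15},{"dx":15.9,"dy":0.6,"dz":14,"wx":0,"wy":0,"wz":15},{"dx":15.9,"dy":0.6,"dz":18,"wx":0,"wy":0,"wz":15},{"dx":15.9,"dy":0.6,"dz":21.5,"wx":0,"wy":0,"wz":15},{"dx":15.9,"dy":0.6,"dz":23,"wx":0,"wy":0,"wz":15},{"dx":15.9,"dy":0.6,"dz":23,"wx":0,"wy":0,"wz":15},{"dx":15.9,"dy":0.6,"dz":23,"wx":0,"wy":0,"wz":15}]' 5
python3 -m crank '[{"dx":0,"dy":0,"dz":0,"wx":0,"wy":0,"wz":0},{"dx":0,"dy":0,"dz":0,"wx":0,"wy":0,"wz":0},{"dx":0,"dy":0,"dz":0,"wx":0,"wy":0,"wz":0},{"dx":0,"dy":0,"dz":-4,"wx":0,"wy":0,"wz":0},{"dx":0,"dy":0,"dz":-8,"wx":0,"wy":0,"wz":0},{"dx":0,"dy":0,"dz":-12,"wx":0,"wy":0,"wz":0},{"dx":0,"dy":0,"dz":-13,"wx":0,"wy":0,"wz":0},{"dx":0,"dy":0,"dz":-13,"wx":0,"wy":0,"wz":0},{"dx":0,"dy":0,"dz":-13,"wx":0,"wy":0,"wz":0},{"dx":0,"dy":0,"dz":-13,"wx":0,"wy":0,"wz":0}]' 0 30
python3 - <<'E'
from h import *
st();to([.540,.010,.047],np.pi/2-.065)
E
```

```text
t: 35.9
eef_pos: [0.3887, 0.2732, 0.0191]
ee_rot: [3.141, 0.0, 2.876]
force: [0.1, -0.0, -0.6]
width: 0.0498
gripper_force: 0.0
t: 37.15
eef_pos: [0.3877, 0.2725, 0.1472]
ee_rot: [-3.139, -0.001, 2.876]
force: [0.0, 1.0, 0.7]
width: 0.0295
gripper_force: 30.0
t 37.15 pos [0.3877 0.2725 0.1472] rot [-3.139e+00 -1.000e-03  2.876e+00] F [0.01 0.95 0.71] w 0.0295 gf 30.0
to [0.54  0.01  0.047] [-21.59 -21.32  10.05] ('wz', np.float64(-11.5)) dist 32.0
```

```bash
python3 -m crank '[{"dx":-2,"dy":-2,"dz":0,"wx":0,"wy":0,"wz":-3},{"dx":-6,"dy":-6,"dz":0,"wx":0,"wy":0,"wz":-6},{"dx":-10,"dy":-10,"dz":0,"wx":0,"wy":0,"wz":-9},{"dx":-14,"dy":-14,"dz":0,"wx":0,"wy":0,"wz":-11.5},{"dx":-18,"dy":-18,"dz":0,"wx":0,"wy":0,"wz":-11.5},{"dx":-21,"dy":-20.8,"dz":0,"wx":0,"wy":0,"wz":-11.5},{"dx":-21.6,"dy":-21.3,"dz":1,"wx":0,"wy":0,"wz":-11.5},{"dx":-21.6,"dy":-21.3,"dz":4,"wx":0,"wy":0,"wz":-11.5},{"dx":-21.6,"dy":-21.3,"dz":7,"wx":0,"wy":0,"wz":-11.5},{"dx":-21.6,"dy":-21.3,"dz":9.2,"wx":0,"wy":0,"wz":-11.5}]'
python3 -m crank '[{"dx":0,"dy":0,"dz":0.8,"wx":0,"wy":0,"wz":0},{"dx":0,"dy":0,"dz":0.8,"wx":0,"wy":0,"wz":0},{"dx":0,"dy":0,"dz":0.8,"wx":0,"wy":0,"wz":0},{"dx":0,"dy":0,"dz":0.8,"wx":0,"wy":0,"wz":0},{"dx":0,"dy":0,"dz":0.8,"wx":0,"wy":0,"wz":0},{"dx":0,"dy":0,"dz":0.8,"wx":0,"wy":0,"wz":0},{"dx":0,"dy":0,"dz":0.8,"wx":0,"wy":0,"wz":0},{"dx":0,"dy":0,"dz":0.8,"wx":0,"wy":0,"wz":0},{"dx":0,"dy":0,"dz":0.8,"wx":0,"wy":0,"wz":0},{"dx":0,"dy":0,"dz":0.8,"wx":0,"wy":0,"wz":0}]'
python3 -m crank '[{"dx":0,"dy":0,"dz":0,"wx":0,"wy":0,"wz":0},{"dx":0,"dy":0,"dz":0,"wx":0,"wy":0,"wz":0},{"dx":0,"dy":0,"dz":0,"wx":0,"wy":0,"wz":0},{"dx":0,"dy":0,"dz":-4,"wx":0,"wy":0,"wz":0},{"dx":0,"dy":0,"dz":-9,"wx":0,"wy":0,"wz":0},{"dx":0,"dy":3,"dz":-15,"wx":0,"wy":0,"wz":0},{"dx":0,"dy":9,"dz":-20,"wx":0,"wy":0,"wz":0},{"dx":0,"dy":15,"dz":-20,"wx":0,"wy":0,"wz":0},{"dx":0,"dy":21,"dz":-20,"wx":0,"wy":0,"wz":-3.5},{"dx":0,"dy":27,"dz":-20,"wx":0,"wy":0,"wz":-3.5}]' 4.2
python3 - <<'E'
from h import *
packs('w7.png');st()
E
```

```text
t: 38.4
eef_pos: [0.5395, 0.011, 0.0542]
ee_rot: [-3.141, -0.003, 3.077]
force: [0.8, 0.5, -0.4]
width: 0.0295
gripper_force: 30.0
t: 39.65
eef_pos: [0.5407, 0.0109, 0.0484]
ee_rot: [-3.142, -0.0, 3.077]
force: [0.0, 0.0, -0.8]
width: 0.03
gripper_force: 30.0
t: 40.9
eef_pos: [0.5576, 0.2739, 0.2491]
ee_rot: [3.141, 0.001, 3.139]
force: [1.2, -0.7, 0.2]
width: 0.0419
gripper_force: 0.0
wrist mark_of pack1 [0.5   0.49  0.016] 0.76
wrist mark_of pack1 [0.541 0.014 0.044] 0.75
wrist mark_of pack1 [0.6   0.078 0.047] 0.63
wrist mark_of pack1 [0.595 0.007 0.045] 0.62
wrist mark_of pack1 [0.388 0.364 0.02 ] 0.57
mask 0.9 1492 hue 18.0
wrist px 398 22 ctr [0.388 0.372] size 35 21 long side deg -15.9
wrist px 396 24 ctr [0.39  0.369] size 54 34 long side deg -16.3
mask 0.79 1442 hue 14.0
wrist px 108 207 ctr [ 0.607 -0.003] size 37 22 long side deg -3.4
wrist px 116 202 ctr [0.601 0.01 ] size 56 55 long side deg -0.3
mask 0.77 1348 hue 15.0
wrist px 163 209 ctr [0.61 0.07] size 37 22 long side deg -4.1
wrist px 168 204 ctr [0.605 0.079] size 61 48 long side deg -6.8
mask 0.74 1617 hue 15.0
wrist px 99 162 ctr [ 0.546 -0.001] size 37 22 long side deg -3.2
wrist px 107 159 ctr [0.543 0.011] size 54 54 long side deg -2.9
mask 0.66 1317 hue 88.0
wrist px 490 128 ctr [0.504 0.496] size 35 21 long side deg 28.1
wrist px 483 127 ctr [0.503 0.488] size 52 41 long side deg 28.1
t 41.05 pos [0.5572 0.2747 0.2474] rot [-3.141e+00 -1.000e-03  3.141e+00] F [ 0.52 -0.67  1.02] w 0.0422 gf 0.0
```

```bash
python3 -m crank '[{"dx":5,"dy":2.7,"dz":1,"wx":0,"wy":0,"wz":5},{"dx":10,"dy":5.4,"dz":2,"wx":0,"wy":0,"wz":10},{"dx":15,"dy":8.1,"dz":4,"wx":0,"wy":0,"wz":15.5},{"dx":16.9,"dy":9.2,"dz":8,"wx":0,"wy":0,"wz":15.5},{"dx":16.9,"dy":9.2,"dz":12,"wx":0,"wy":0,"wz":15.5},{"dx":16.9,"dy":9.2,"dz":16,"wx":0,"wy":0,"wz":15.5},{"dx":16.9,"dy":9.2,"dz":20,"wx":0,"wy":0,"wz":15.5},{"dx":16.9,"dy":9.2,"dz":22.5,"wx":0,"wy":0,"wz":15.5},{"dx":16.9,"dy":9.2,"dz":22.9,"wx":0,"wy":0,"wz":15.5},{"dx":16.9,"dy":9.2,"dz":22.9,"wx":0,"wy":0,"wz":15.5}]' 5
python3 -m crank '[{"dx":0,"dy":0,"dz":0,"wx":0,"wy":0,"wz":0},{"dx":0,"dy":0,"dz":0,"wx":0,"wy":0,"wz":0},{"dx":0,"dy":0,"dz":0,"wx":0,"wy":0,"wz":0},{"dx":0,"dy":0,"dz":-4,"wx":0,"wy":0,"wz":0},{"dx":0,"dy":0,"dz":-8,"wx":0,"wy":0,"wz":0},{"dx":0,"dy":0,"dz":-12,"wx":0,"wy":0,"wz":0},{"dx":0,"dy":0,"dz":-13,"wx":0,"wy":0,"wz":0},{"dx":0,"dy":0,"dz":-13,"wx":0,"wy":0,"wz":0},{"dx":0,"dy":0,"dz":-13,"wx":0,"wy":0,"wz":0},{"dx":0,"dy":0,"dz":-13,"wx":0,"wy":0,"wz":0}]' 0 30
python3 - <<'E'
from h import *
st();to([.543,.079,.047],np.pi/2-.065)
E
```

```text
t: 42.3
eef_pos: [0.3894, 0.3645, 0.02]
ee_rot: [3.141, 0.0, 2.867]
force: [-0.9, 0.4, 0.2]
width: 0.0503
gripper_force: 0.0
t: 43.55
eef_pos: [0.3886, 0.3639, 0.1481]
ee_rot: [-3.139, -0.001, 2.867]
force: [0.4, 0.0, -0.6]
width: 0.0296
gripper_force: 30.0
t 43.55 pos [0.3886 0.3639 0.1481] rot [-3.139e+00 -1.000e-03  2.867e+00] F [ 0.35  0.03 -0.56] w 0.0296 gf 30.0
to [0.543 0.079 0.047] [-22.58 -23.23  10.15] ('wz', np.float64(-12.0)) dist 33.9
```

```bash
python3 -m crank '[{"dx":-2,"dy":-2,"dz":0,"wx":0,"wy":0,"wz":-3},{"dx":-6,"dy":-6,"dz":0,"wx":0,"wy":0,"wz":-6},{"dx":-10,"dy":-10.3,"dz":0,"wx":0,"wy":0,"wz":-9},{"dx":-14,"dy":-14.4,"dz":0,"wx":0,"wy":0,"wz":-12},{"dx":-18,"dy":-18.5,"dz":0,"wx":0,"wy":0,"wz":-12},{"dx":-21.8,"dy":-22.5,"dz":0,"wx":0,"wy":0,"wz":-12},{"dx":-22.6,"dy":-23.2,"dz":1,"wx":0,"wy":0,"wz":-12},{"dx":-22.6,"dy":-23.2,"dz":4,"wx":0,"wy":0,"wz":-12},{"dx":-22.6,"dy":-23.2,"dz":7,"wx":0,"wy":0,"wz":-12},{"dx":-22.6,"dy":-23.2,"dz":9.2,"wx":0,"wy":0,"wz":-12}]'
python3 -m crank '[{"dx":0,"dy":0,"dz":0.8,"wx":0,"wy":0,"wz":0},{"dx":0,"dy":0,"dz":0.8,"wx":0,"wy":0,"wz":0},{"dx":0,"dy":0,"dz":0.8,"wx":0,"wy":0,"wz":0},{"dx":0,"dy":0,"dz":0.8,"wx":0,"wy":0,"wz":0},{"dx":0,"dy":0,"dz":0.8,"wx":0,"wy":0,"wz":0},{"dx":0,"dy":0,"dz":0.8,"wx":0,"wy":0,"wz":0},{"dx":0,"dy":0,"dz":0.8,"wx":0,"wy":0,"wz":0},{"dx":0,"dy":0,"dz":0.8,"wx":0,"wy":0,"wz":0},{"dx":0,"dy":0,"dz":0.8,"wx":0,"wy":0,"wz":0},{"dx":0,"dy":0,"dz":0.8,"wx":0,"wy":0,"wz":0}]'
python3 -m crank '[{"dx":0,"dy":0,"dz":0,"wx":0,"wy":0,"wz":0},{"dx":0,"dy":0,"dz":0,"wx":0,"wy":0,"wz":0},{"dx":0,"dy":0,"dz":0,"wx":0,"wy":0,"wz":0},{"dx":0,"dy":0,"dz":-4,"wx":0,"wy":0,"wz":0},{"dx":0,"dy":0,"dz":-9,"wx":0,"wy":0,"wz":0},{"dx":-2,"dy":0,"dz":-14,"wx":0,"wy":0,"wz":0},{"dx":-6,"dy":0,"dz":-18,"wx":0,"wy":0,"wz":0},{"dx":-10,"dy":0,"dz":-18,"wx":0,"wy":0,"wz":0},{"dx":-13.5,"dy":0,"dz":-18,"wx":0,"wy":0,"wz":0},{"dx":-13.5,"dy":0,"dz":-18,"wx":0,"wy":0,"wz":0}]' 4.2
python3 - <<'E'
from h import *
s=st()
for c in ['scene','side','wrist']: snap(c,c+'8.png');look(c,['release_top','tray_handle','pack1','cartridge_p'])
look('wrist',['release_top'],'find_in')
to([.683,.078,.14])
E
```

```text
t: 44.8
eef_pos: [0.5427, 0.08, 0.0552]
ee_rot: [-3.14, -0.002, 3.077]
force: [-0.2, 0.1, -0.8]
width: 0.0299
gripper_force: 30.0
t: 46.05
eef_pos: [0.5438, 0.08, 0.0494]
ee_rot: [-3.142, -0.0, 3.077]
force: [0.6, -0.1, -0.4]
width: 0.03
gripper_force: 30.0
t: 47.3
eef_pos: [0.6798, 0.0709, 0.2278]
ee_rot: [-3.141, -0.001, 3.076]
force: [-0.3, 0.2, -0.2]
width: 0.0423
gripper_force: 0.0
t 47.3 pos [0.6798 0.0709 0.2278] rot [-3.141e+00 -1.000e-03  3.076e+00] F [-0.32  0.15 -0.19] w 0.0423 gf 0.0
scene mark_of release_top [ 0.722 -0.329  0.002] 0.49
scene mark_of release_top [0.686 0.08  0.126] 0.48
scene mark_of tray_handle [0.471 0.008 0.072] 0.9
scene mark_of pack1 [0.506 0.491 0.02 ] 0.61
scene mark_of pack1 [0.599 0.076 0.05 ] 0.49
scene mark_of pack1 [ 0.572 -0.071  0.028] 0.27
scene mark_of cartridge_p [ 0.433 -0.31   0.027] 0.88
scene mark_of cartridge_p [ 0.569 -0.068  0.055] 0.38
scene mark_of cartridge_p [0.683 0.077 0.124] 0.29
side mark_of release_top [0.681 0.079 0.128] 0.68
side mark_of release_top [ 0.436 -0.306  0.006] 0.55
side mark_of tray_handle [0.47  0.003 0.074] 0.78
side mark_of pack1 [0.596 0.079 0.049] 0.85
side mark_of pack1 [0.539 0.081 0.046] 0.72
side mark_of pack1 [0.501 0.489 0.016] 0.63
side mark_of pack1 [0.537 0.012 0.044] 0.51
side mark_of pack1 [0.596 0.01  0.053] 0.49
side mark_of cartridge_p [ 0.569 -0.069  0.051] 0.96
side mark_of cartridge_p [ 0.43  -0.308  0.029] 0.91
wrist mark_of release_top [0.685 0.082 0.128] 0.81
wrist mark_of pack1 [0.541 0.078 0.05 ] 0.83
wrist mark_of pack1 [0.595 0.008 0.048] 0.82
wrist mark_of pack1 [0.602 0.081 0.046] 0.69
wrist mark_of pack1 [0.542 0.011 0.044] 0.67
wrist mark_of cartridge_p [ 0.573 -0.071  0.054] 0.96
wrist find_in release_top [0.682 0.082 0.125] 0.66
wrist find_in release_top [0.553 0.    0.03 ] 0.6
wrist find_in release_top [0.646 0.01  0.105] 0.19
to [0.683 0.078 0.14 ] [-0.41  0.69  8.94] dist 9.0
```

View pics/wrist8.png

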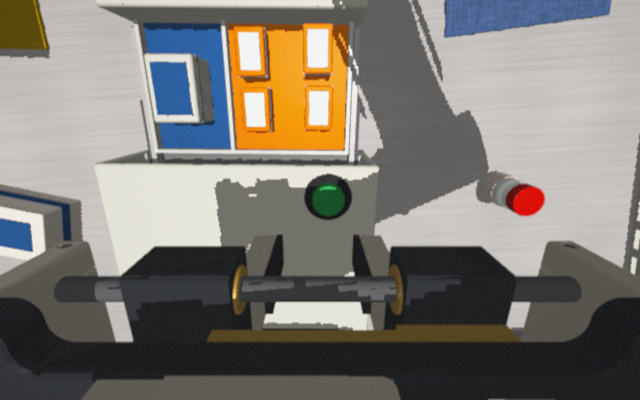

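The bay holds the cartridge at (175,88). The four packs lie flat in the well at (250,50), (317,50), (256,108) and (318,108). The release cap is at (328,197).

```bash
python3 -m crank '[{"dx":-0.4,"dy":0.8,"dz":2,"wx":0,"wy":0,"wz":0},{"dx":-0.4,"dy":0.8,"dz":5,"wx":0,"wy":0,"wz":0},{"dx":-0.4,"dy":0.8,"dz":7,"wx":0,"wy":0,"wz":0},{"dx":-0.4,"dy":0.8,"dz":8.5,"wx":0,"wy":0,"wz":0},{"dx":-0.4,"dy":0.8,"dz":9,"wx":0,"wy":0,"wz":0},{"dx":-0.4,"dy":0.8,"dz":9,"wx":0,"wy":0,"wz":0},{"dx":-0.4,"dy":0.8,"dz":9.5,"wx":0,"wy":0,"wz":0},{"dx":-0.4,"dy":0.8,"dz":10,"wx":0,"wy":0,"wz":0},{"dx":-0.4,"dy":0.8,"dz":10.5,"wx":0,"wy":0,"wz":0},{"dx":-0.4,"dy":0.8,"dz":10.9,"wx":0,"wy":0,"wz":0}]' 0 10
python3 -m crank '[{"dx":0,"dy":0,"dz":0.2,"wx":0,"wy":0,"wz":0},{"dx":0,"dy":0,"dz":0.2,"wx":0,"wy":0,"wz":0},{"dx":0,"dy":0,"dz":0.2,"wx":0,"wy":0,"wz":0},{"dx":0,"dy":0,"dz":0.2,"wx":0,"wy":0,"wz":0},{"dx":0,"dy":0,"dz":0.2,"wx":0,"wy":0,"wz":0},{"dx":0,"dy":0,"dz":0.2,"wx":0,"wy":0,"wz":0},{"dx":0,"dy":0,"dz":0.2,"wx":0,"wy":0,"wz":0},{"dx":0,"dy":0,"dz":0.2,"wx":0,"wy":0,"wz":0},{"dx":0,"dy":0,"dz":0.2,"wx":0,"wy":0,"wz":0},{"dx":0,"dy":0,"dz":0.2,"wx":0,"wy":0,"wz":0}]'
python3 - <<'E'
from h import *
s=st()
for c in ['scene','side']: snap(c);look(c,['tray_handle'],k=2)
E
```

```text
t: 49.35
eef_pos: [0.6831, 0.0791, 0.1206]
ee_rot: [3.142, 0.001, 3.077]
force: [-2.0, -0.0, 3.5]
width: 0.0006
gripper_force: 1.8
t: 50.6
eef_pos: [0.6831, 0.0791, 0.1184]
ee_rot: [3.141, 0.0, 3.077]
force: [-0.9, 0.7, 3.4]
width: 0.0007
gripper_force: 2.2
t 50.6 pos [0.6831 0.0791 0.1184] rot [3.141 0.    3.077] F [-0.89  0.72  3.41] w 0.0007 gf 2.2
side mark_of tray_handle [ 0.56  -0.002  0.076] 0.56
```

```bash
python3 -m crank '[{"dx":0,"dy":0,"dz":-4,"wx":0,"wy":0,"wz":0},{"dx":0,"dy":0,"dz":-8,"wx":0,"wy":0,"wz":0},{"dx":4,"dy":-2,"dz":-8,"wx":0,"wy":0,"wz":0},{"dx":9,"dy":-4,"dz":-8,"wx":0,"wy":0,"wz":0},{"dx":14,"dy":-6.3,"dz":-8,"wx":0,"wy":0,"wz":0},{"dx":19,"dy":-8.6,"dz":-8,"wx":0,"wy":0,"wz":0},{"dx":19.8,"dy":-8.6,"dz":-5,"wx":0,"wy":0,"wz":0},{"dx":19.8,"dy":-8.6,"dz":-1,"wx":0,"wy":0,"wz":0},{"dx":19.8,"dy":-8.6,"dz":3,"wx":0,"wy":0,"wz":0},{"dx":19.8,"dy":-8.6,"dz":6,"wx":0,"wy":0,"wz":0}]'
python3 - <<'E'
from h import *
s=st()
for c in ['scene','side','wrist']: snap(c,c+'9.png');look(c,['tray_handle','pack1','cartridge_p'],k=4)
E
```

```text
t: 52.05
eef_pos: [0.4784, 0.0055, 0.0564]
ee_rot: [-3.141, -0.002, 3.076]
force: [0.1, 0.6, -0.4]
width: 0.0006
gripper_force: 0.0
t 52.05 pos [0.4784 0.0055 0.0564] rot [-3.141e+00 -2.000e-03  3.076e+00] F [ 0.13  0.55 -0.36] w 0.0006 gf 0.0
scene mark_of tray_handle [0.558 0.001 0.074] 0.78
scene mark_of pack1 [0.505 0.489 0.018] 0.83
scene mark_of pack1 [0.631 0.002 0.043] 0.64
scene mark_of pack1 [0.633 0.076 0.047] 0.43
scene mark_of cartridge_p [ 0.436 -0.308  0.027] 0.62
side mark_of tray_handle [ 0.562 -0.004  0.074] 0.68
side mark_of pack1 [0.629 0.072 0.045] 0.67
side mark_of pack1 [0.69  0.072 0.05 ] 0.62
side mark_of pack1 [0.502 0.492 0.018] 0.59
side mark_of pack1 [ 0.432 -0.312  0.029] 0.59
side mark_of cartridge_p [ 0.661 -0.077  0.048] 0.77
side mark_of cartridge_p [ 0.431 -0.306  0.034] 0.64
```

View pics/side9.png

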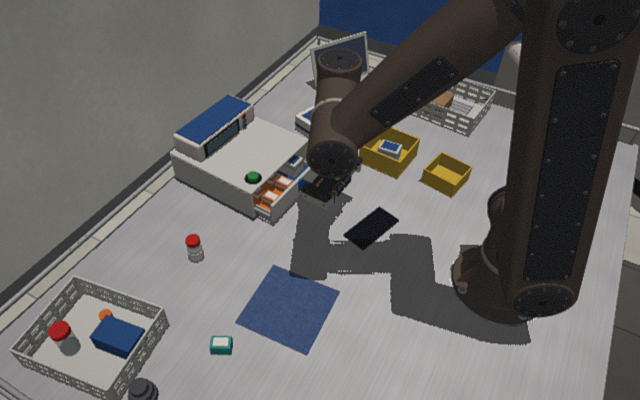

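The drawer has run part-way back with its load still in place, visible at (280,183). The lighter cartridge is in the yellow bin at (390,148), and the closed fingers stand in front of the handle. Now I'll push.

```bash
python3 -m crank '[{"dx":-2,"dy":0,"dz":0,"wx":0,"wy":0,"wz":0},{"dx":-4,"dy":0,"dz":0,"wx":0,"wy":0,"wz":0},{"dx":-5,"dy":0,"dz":0,"wx":0,"wy":0,"wz":0},{"dx":-6,"dy":0,"dz":0,"wx":0,"wy":0,"wz":0},{"dx":-7,"dy":0,"dz":0,"wx":0,"wy":0,"wz":0},{"dx":-8,"dy":0,"dz":0,"wx":0,"wy":0,"wz":0},{"dx":-9,"dy":0,"dz":0,"wx":0,"wy":0,"wz":0},{"dx":-9.8,"dy":0,"dz":0,"wx":0,"wy":0,"wz":0},{"dx":-10.4,"dy":0,"dz":0,"wx":0,"wy":0,"wz":0},{"dx":-10.6,"dy":0,"dz":0,"wx":0,"wy":0,"wz":0}]'
python3 -m crank '[{"dx":-0.1,"dy":0,"dz":0,"wx":0,"wy":0,"wz":0},{"dx":-0.2,"dy":0,"dz":0,"wx":0,"wy":0,"wz":0},{"dx":-0.3,"dy":0,"dz":0,"wx":0,"wy":0,"wz":0},{"dx":-0.4,"dy":0,"dz":0,"wx":0,"wy":0,"wz":0},{"dx":-0.4,"dy":0,"dz":0,"wx":0,"wy":0,"wz":0},{"dx":-0.4,"dy":0,"dz":0,"wx":0,"wy":0,"wz":0},{"dx":-0.4,"dy":0,"dz":0,"wx":0,"wy":0,"wz":0},{"dx":-0.4,"dy":0,"dz":0,"wx":0,"wy":0,"wz":0},{"dx":-0.4,"dy":0,"dz":0,"wx":0,"wy":0,"wz":0},{"dx":-0.4,"dy":0,"dz":0,"wx":0,"wy":0,"wz":0}]'
```

```text
t: 53.9
eef_pos: [0.5861, -0.0008, 0.0584]
ee_rot: [3.141, 0.0, 3.077]
force: [-1.6, 0.6, 1.3]
width: 0.0006
gripper_force: 0.7
t: 55.15
eef_pos: [0.5879, -0.0011, 0.0582]
ee_rot: [-3.141, -0.003, 3.077]
force: [-7.3, 3.1, 4.3]
width: 0.0006
gripper_force: 3.5
```

```bash
python3 -m crank '[{"dx":-0.1,"dy":0,"dz":0,"wx":0,"wy":0,"wz":0},{"dx":-0.2,"dy":0,"dz":0,"wx":0,"wy":0,"wz":0},{"dx":-0.3,"dy":0,"dz":0,"wx":0,"wy":0,"wz":0},{"dx":-0.3,"dy":0,"dz":0,"wx":0,"wy":0,"wz":0},{"dx":-0.3,"dy":0,"dz":0,"wx":0,"wy":0,"wz":0},{"dx":-0.3,"dy":0,"dz":0,"wx":0,"wy":0,"wz":0},{"dx":-0.3,"dy":0,"dz":0,"wx":0,"wy":0,"wz":0},{"dx":-0.3,"dy":0,"dz":0,"wx":0,"wy":0,"wz":0},{"dx":-0.3,"dy":0,"dz":0,"wx":0,"wy":0,"wz":0},{"dx":-0.3,"dy":0,"dz":0,"wx":0,"wy":0,"wz":0}]'
python3 -m crank '[{"dx":1,"dy":0,"dz":0,"wx":0,"wy":0,"wz":0},{"dx":3,"dy":0,"dz":0,"wx":0,"wy":0,"wz":0},{"dx":6,"dy":0,"dz":0,"wx":0,"wy":0,"wz":0},{"dx":9,"dy":0,"dz":0,"wx":0,"wy":0,"wz":0},{"dx":11,"dy":0,"dz":-3,"wx":0,"wy":0,"wz":0},{"dx":11,"dy":0,"dz":-7,"wx":0,"wy":0,"wz":0},{"dx":11,"dy":0,"dz":-12,"wx":0,"wy":0,"wz":0},{"dx":11,"dy":0,"dz":-16,"wx":0,"wy":0,"wz":0},{"dx":11,"dy":0,"dz":-18,"wx":0,"wy":0,"wz":0},{"dx":11,"dy":0,"dz":-18,"wx":0,"wy":0,"wz":0}]'
python3 - <<'E'
from h import *
s=st()
for c in ['scene','side','wrist']: snap(c,c+'10.png');look(c,['tray_handle','cartridge_p','phone','bottle','carton'],k=2)
E
```

```text
t: 56.4
eef_pos: [0.588, -0.0013, 0.058]
ee_rot: [-3.141, -0.008, 3.076]
force: [-16.1, 6.7, 11.1]
width: 0.0004
gripper_force: 8.8
t: 57.65
eef_pos: [0.484, 0.0061, 0.2403]
ee_rot: [3.14, 0.005, 3.077]
force: [-1.2, 0.1, -0.2]
width: 0.0001
gripper_force: 0.0
t 57.65 pos [0.484  0.0061 0.2403] rot [3.14  0.005 3.077] F [-1.19  0.09 -0.2 ] w 0.0001 gf 0.0
scene mark_of tray_handle [ 0.62  -0.002  0.071] 0.56
scene mark_of cartridge_p [ 0.436 -0.307  0.026] 0.82
scene mark_of cartridge_p [ 0.796 -0.017  0.001] 0.72
scene mark_of phone [ 0.355 -0.008 -0.001] 0.92
scene mark_of bottle [ 0.718  0.313 -0.001] 0.54
scene mark_of bottle [ 0.798 -0.015  0.001] 0.43
scene mark_of carton [ 0.722 -0.331 -0.002] 0.81
side mark_of tray_handle [ 0.619 -0.004  0.073] 0.85
side mark_of cartridge_p [ 0.432 -0.307  0.029] 0.66
side mark_of phone [ 0.356 -0.007  0.   ] 0.6
side mark_of bottle [ 0.717  0.313 -0.003] 0.62
side mark_of carton [ 0.722 -0.331 -0.003] 0.95
wrist mark_of cartridge_p [ 0.438 -0.304  0.033] 0.67
wrist mark_of phone [ 0.358 -0.008 -0.001] 0.56
wrist mark_of bottle [ 0.716  0.314 -0.   ] 0.88
wrist mark_of bottle [ 0.69  -0.002  0.046] 0.52
wrist mark_of carton [ 0.716 -0.329 -0.001] 0.6
```

View pics/side10.png

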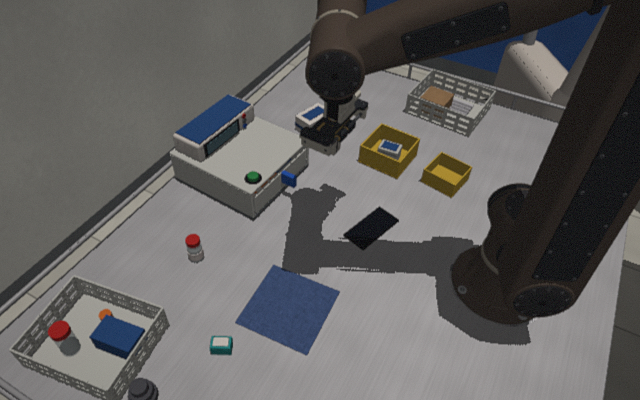

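The drawer is flush with the housing (handle at (290,180)), the mat is empty, and the lighter cartridge is in the bin at (390,148). The phone, bottle and carton haven't moved, and the robot is clear of everything.

```bash
python3 -c "
from station import arm
print(arm.job_done())"
```

```text
the job is handed in; nothing more can be done
None
```

I handed the job in at about 58 s; no verdict came back. The drawer is home with the full cartridge and all four packs inside, and the lighter cartridge is in the yellow bin; the phone, bottle and carton have not moved.

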